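# Change the device in the probe station behind its two needle positioners

### The arm

A 6-joint arm with a two-finger parallel gripper is mounted at the origin on a cart in front of the work surface, level with it; the furniture and walls round the work are solid. World frame = base frame: x ahead of the robot, y to its left, z up, the work surface at z = 0. Lengths are in m, angles in rad, forces in N, time in s.
With the tool pointing down it reaches from about 0.375 to 0.9 m from the base axis. Payload 3.1 kg.
Tool frame: the origin (TCP) lies at the very end of the fingers, on their centre line; the grasp point (between the pads) lies 19 mm behind it (manip.tcp_to_grasp is the distance from the TCP to the grasp point, in m); z points along the fingers, y is the line along which they close (so a half turn about z gives the same grasp; the last joint's range is limited). The gripper opens to 85 mm and grips with 20 to 120 N. Pads are 22 mm wide; open, the fingers measure 114 mm over their backs; the gripper's body (76 mm by 85 mm) begins 54 mm behind the grasp point. The pads swing forward as they close: fully open they stand 13 mm farther back than shut.
Start: joints at [0.958, 0.527, 1.433, -0, 1.181, -0.178], TCP at [0.263, 0.567, 0.231] pointing down, gripper open.
Joint ranges: [-3.08, 3.08], [-0.75, 2.2], [0.22, 2.44], [-1.43, 4.57], [0, 2.65], [-2.85, 2.85]. Speed limits (rad/s): [2.79, 2.79, 3.14, 3.14, 3.14, 3.14].

### API

Orientations are given as a unit quaternion [x, y, z, w].
In Python, from station import manip gives the robot as it stands. The module is installed in compiled form; this text tells all that it offers.
- The arm moves only by the tool step_arm, never from a script. Its argument "commands" is one flat list of numbers, 6 for each row, row after row: the shift along the tool's x, y, z in m, then the turn, a rotation vector about the tool's x, y, z in degrees. A call has exactly 10 rows; each row is the pose to reach, as a shift and turn from the pose commanded when the call began, along the tool's axes at that moment; what a row does not reach only later rows make up. A row lasts 1/10 s, in which the tool goes at most 50 mm and 8.59 degrees, less where a joint would pass 70% of its speed; a pose out of reach is approached as far as the arm can. A call with a gripper value outside its range is refused whole. "jaw" is the opening in per cent of the stroke, from 0 (shut) to 100 (fully open), set as the call begins (left out, the last holds). The fingers move at their own pace and stop on an object; "grip_force" is the grip in N (left out, the last holds). Time passes only in rows, so rows that repeat a pose let the fingers close, or fill a call up. It gives the time, the measured TCP pose, the force, the opening and the grip force at its end, in the units of the state.
- manip.sense(): the state, without advancing time (a new reading comes with each control period).
- manip.snapshot(name): name is "side" or "top" or "wrist"; returns a dict with "pixels" (480x640x3 uint8, blue, green, red), "fx", "fy", "cx", "cy" (pixels), "k1" (the pictures are not rectified: a ray, as slopes to the right and down, at radius r is drawn at 1 + k1 r^2 times it, then the intrinsics apply), "R" (3x3) and "t" (3): a world point X has camera coordinates R X + t; the wrist camera has in their place "mount" (4x4, takes a point from camera to tool coordinates, whose origin is the TCP and whose axes are the flange's). Camera axes: x right, y down, z forward; pixel columns grow to the right and rows downward; lengths in m; the calibration is good to about 2 mm. A picture is of the moment at which its call begins: read the wrist's pose just before it. There is no depth.
- manip.sign_off(): hands the job in; it is judged then, once.
The state is a dict: "t": time; "q": joint angles; "qd": joint speeds; "tau": joint torques, N m; "tcp_pos": TCP position; "tool_rot": TCP orientation; "force": force on the tool from outside, world axes, zero at the start; "ft_torque": the same for the moment, N m; "finger_gap": opening from 0.0 (shut) to 1.0 (fully open); "gripper_force": force on a finger pad.
Only numpy, scipy, OpenCV 4.12 (cv2) and the standard library are available. Lean on these libraries where they do the work, as an engineer would, in place of code of your own. Each camera call takes 0.05 s, during which the arm holds its last target. There are 200 camera calls.

### The job

Change the device in the little probe station. Both needle positioners reach over the chuck, so first stand them upright on the steel parking block and leave them there while you move the tested device (round die) from the chuck into the empty chip box and seat the fresh device (bar-shaped die) from the other box flat in the chuck's recess; then put each positioner back on its own side as it stood, needle over the device. Do not press a positioner against a device, tip one over, or push away the loupe and the key stand.

Things in the scene. Friction and masses are not known exactly. Their poses are not given: they have to be found in the camera images.
- positioner_left: Needle positioner, 71 x 184 x 87 mm, 0.34 kg; starts on the station's left (+y) tile. Origin level with the needle tip, which is at (11, -92, 0) mm: needle along -y, z up. Foot x -12 to 35, y 18 to 68, its underside 12 mm ABOVE the origin. Grip (60 N) across x at z 52: black column behind the arm: x -9 to 32, y -5 to 16, z 20 to 72. Mass centre y 33. Screws reach z 87, y 92, x -35.
- positioner_right: Needle positioner, mirror image (in x) of the left one; starts on the right (-y) tile. Origin level with the needle tip, which is at (-11, -92, 0) mm: needle along -y, z up. Foot x -35 to 12, y 18 to 68, its underside 12 mm ABOVE the origin. Grip (60 N) across x at z 52: black column behind the arm: x -32 to 9, y -5 to 16, z 20 to 72. Mass centre y 33. Screws reach z 87, y 92, x 35.
- device_tested: Square aluminium device mount 44 x 44 x 20 mm, 0.09 kg (may vary), straight sides, with a round dark die on a white ceramic square; starts in the recess of the chuck, under the needles. Origin: centre of its underside; z up. Grip it across two facing sides, on its upper 8 mm.
- device_fresh: Square aluminium device mount 44 x 44 x 20 mm, 0.09 kg (may vary), straight sides, with a narrow bar-shaped dark die on a white ceramic square; starts in one of the two open chip boxes. Origin: centre of its underside; z up. Grip it across two facing sides, on its upper 8 mm.
- probe_station: Fixed base 88 x 352 x 6 mm, chuck in the middle, a steel tile at each end. Origin: centre of the underside, below the chuck's centre; y runs along the base to the left tile. Chuck: square recess, floor 12 mm up, 54 mm wide, sloping rim 3 mm high. A device in it is 32 mm high, needle tips 2 mm above. Tiles 74 x 68 mm, centres at y +139 and -139, tops 46 mm up (a positioner's origin then 34).
- parking_block: Fixed plain steel block at the front left to park both positioners on, 70 (x) x 200 (y) x 20 mm. Origin: centre of its underside. A positioner standing on it has its origin 8 mm up. Room for two feet 110 mm apart (y +55 and -55), the needles hanging over its long edge, along its x axis.
- box_fresh: Fixed open chip box, 62 x 62 mm, that holds the fresh device at the start. Origin: centre of its underside. Inside 58 x 58 mm, foam floor 6 mm up, walls 11 mm high: a device stands 15 mm proud of them. Its lid stands open at its back (+x), up to 72 mm high and 33 to 50 mm behind the centre, so grip across the box's y axis.
- box_empty: The same kind of fixed open chip box, empty at the start: the place for the tested device. Origin: centre of its underside; inside 58 x 58 mm, foam floor 6 mm up, walls 11 mm high, lid standing open at its back (+x). The two boxes may change places.
- loupe: Bystander: black stand loupe, upright, 35 mm in diameter and 42 mm high, behind the station. Origin: centre of its underside. Not to be disturbed.
- key_stand: Bystander: red stand with hex keys, 38 x 60 x 78 mm, at the left behind the station. Origin: centre of its underside. Not to be disturbed.

How it is judged:
On the way, in this order (a step that is already met when the one before it is completed fails the run):
1. both positioners stand upright on the parking block (contact force between each of positioner_left, positioner_right and parking_block above 1.5 N and angle between each of positioner_left, positioner_right's own z axis and vertical below 0.06 rad), for 0.2 s.
2. the tested device lies flat in the empty box, both positioners still parked (all of step 1 and horizontal distance between device_tested and box_empty below 0.012 m and height (world z) of device_tested below 0.009 m and angle between device_tested's own z axis and vertical below 0.06 rad), for 0.2 s.
3. the fresh device lies flat in the chuck's recess, both positioners still parked (all of step 1 and horizontal distance between device_fresh and probe_station below 0.01 m and z of device_fresh in the frame of probe_station between 0.009 and 0.014 m and angle between device_fresh's own z axis and vertical below 0.05 rad), for 0.2 s.
At the end, for the whole second after the job is handed in: Tested device flat in the once empty box (centres within 12 mm), fresh one flat in the chuck (within 10 mm), each positioner upright on its own tile within 14 mm of its start and aimed so that the chuck's centre is within 15 mm of its nominal place; all at rest (horizontal distance between device_tested and box_empty below 0.012 m and height (world z) of device_tested below 0.009 m and angle between device_tested's own z axis and vertical below 0.06 rad and horizontal distance between device_fresh and probe_station below 0.01 m and z of device_fresh in the frame of probe_station between 0.009 and 0.014 m and angle between each of device_fresh, positioner_left, positioner_right's own z axis and vertical below 0.05 rad and distance of each of positioner_left, positioner_right from where it was at the start of the episode below 0.014 m and contact force between each of positioner_left, positioner_right and probe_station above 1.5 N and x of probe_station in the frame of positioner_left between -0.0035 and 0.0265 m and y of probe_station in the frame of positioner_left between -0.112 and -0.082 m and x of probe_station in the frame of positioner_right between -0.0265 and 0.0035 m and y of probe_station in the frame of positioner_right between -0.112 and -0.082 m and linear speed of each of positioner_left, positioner_right, device_tested, device_fresh below 0.02 m/s); the robot touches nothing.
It fails at once if a positioner is tipped over (angle between any of positioner_left, positioner_right's own z axis and vertical above 0.6 rad).
It fails at once if a positioner presses on a device (contact force between any of positioner_left, positioner_right and device_tested above 1.5 N or contact force between any of positioner_left, positioner_right and device_fresh above 1.5 N).
It fails at once if the loupe or the key stand is pushed away or knocked over (distance of any of loupe, key_stand from where it was at the start of the episode above 0.025 m).
It also fails if it takes over 122 s, if anything falls off the work surface, if the arm or the gripper's body presses on something with over 40 N, if the wrist force passes 120 N, or if a joint passes its speed limit or range.

## Working session

There is one attempt and no reset: what is moved stays moved. The work goes in short steps, Python scripts to look and compute and a tool call to move; the robot and the scene stay as the last step left them, time stands still between calls to the robot, and variables do not carry over. Pictures are saved under pics/ and viewed, at most 14 in all, crops included, and the job is handed in when it is done.

Besides the shell and the picture viewer there is one more tool, called by a JSON object that holds its "op" and its "data", one argument or row to a line. step_arm: Moves the arm, as the interface text tells. Its arguments: {"type":"object","properties":{"commands":{"type":"array","items":{"type":"number"}},"jaw":{"type":"number"},"grip_force":{"type":"number"}},"required":["commands"]}

```bash
mkdir -p pics; cat > h.py <<'E'
import numpy as np, cv2
from scipy.spatial.transform import Rotation as Ro
from station import manip
def snap(n):
    s=manip.sense(); d=manip.snapshot(n)
    if n=="wrist":
        M=np.array(d["mount"]); Rt=Ro.from_quat(s["tool_rot"]).as_matrix()
        Rw=Rt@M[:3,:3]; c=Rt@M[:3,3]+np.array(s["tcp_pos"])
        d["R"]=Rw.T; d["t"]=-Rw.T@c
    d["pixels"]=np.array(d["pixels"]); return d
def ray(d,u,v):
    K=np.array([[d["fx"],0,d["cx"]],[0,d["fy"],d["cy"]],[0,0,1.]])
    p=cv2.undistortPoints(np.array([[[u,v]]],float),K,np.array([d["k1"],0,0,0.]))[0,0]
    R=np.array(d["R"]); t=np.array(d["t"]).ravel()
    return -R.T@t, R.T@np.array([p[0],p[1],1])
def onz(d,u,v,z):
    c,r=ray(d,u,v); return c+r*(z-c[2])/r[2]
def proj(d,X):
    K=np.array([[d["fx"],0,d["cx"]],[0,d["fy"],d["cy"]],[0,0,1.]])
    R=np.array(d["R"]); x=R@np.array(X)+np.array(d["t"]).ravel()
    p=x[:2]/x[2]; p=p*(1+d["k1"]*(p@p)); return K[0,0]*p[0]+d["cx"],K[1,1]*p[1]+d["cy"]
def save(d,n):
    import pickle; cv2.imwrite(f"pics/{n}.png",d["pixels"]); pickle.dump(d,open(f"pics/{n}.pkl","wb"))
def load(n):
    import pickle; return pickle.load(open(f"pics/{n}.pkl","rb"))
E
python3 - <<'E'
from h import *
s=manip.sense(); print(s, manip.tcp_to_grasp)
print(Ro.from_quat(s["tool_rot"]).as_matrix().round(3))
for n in("top","side"):
    d=snap(n); save(d,n+"0"); c=ray(d,320,240); print(n,d["k1"],d["fx"],c)
E
```

```text
{'t': 0.0, 'q': array([ 9.57504173e-01,  5.28488896e-01,  1.43390813e+00, -1.04631239e-05,
        1.18139518e+00, -1.78490878e-01]), 'qd': array([-0.00113488,  0.00143216, -0.00024898,  0.00058333, -0.00113052,
        0.00022042]), 'tau': array([ 5.38055974e-04, -4.42353737e+01, -1.78026330e+01, -1.69720852e-04,
        8.37694213e-03, -6.84797072e-07]), 'tcp_pos': array([0.26281885, 0.56626187, 0.2303178 ]), 'tool_rot': array([ 2.15690103e-01,  9.76461249e-01, -1.01657795e-03, -4.19644321e-04]), 'force': array([0.23725949, 0.26106784, 0.46645003]), 'ft_torque': array([0.03696981, 0.01041911, 0.02028173]), 'gripper_force': 0.0, 'finger_gap': 0.9942109082513394} 0.0187
[[-0.907  0.421 -0.001]
 [ 0.421  0.907 -0.002]
 [ 0.    -0.002 -1.   ]]
top -0.06652369460767346 443.9681558480968 (array([0.49553442, 0.05333743, 0.92962064]), array([ 0.02714948, -0.01370868, -0.99965712]))
side -0.04099507632525551 490.6209641538741 (array([0.5111477 , 0.77993581, 0.52228046]), array([ 0.03146831, -0.83094112, -0.55584878]))
```

View pics/top0.png

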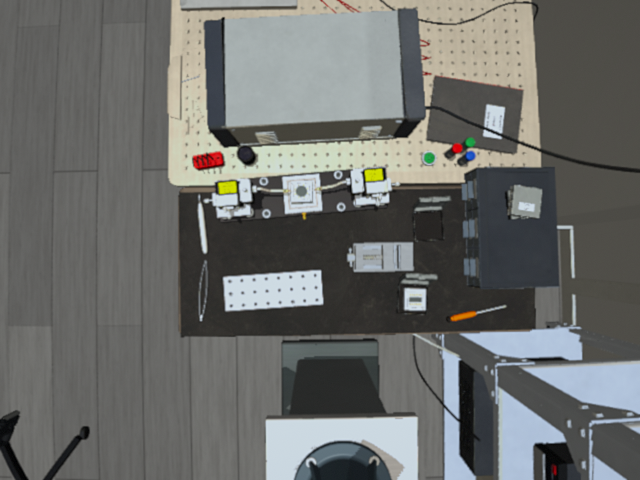

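View pics/side0.png

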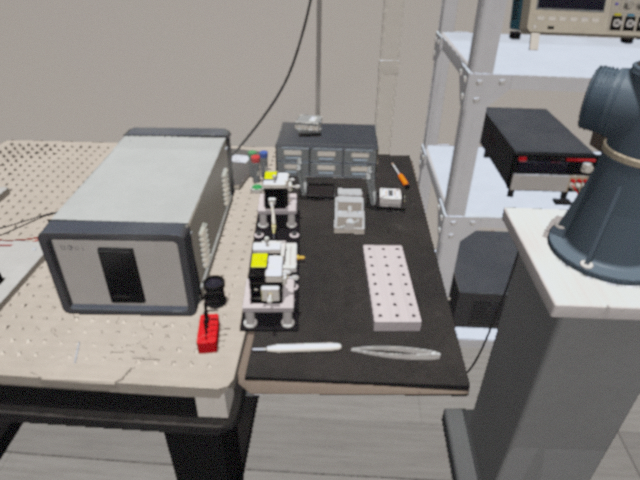

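The top view shows the station centre at about (302,194), the tiles at (235,196) and (370,186), and the parking block at (273,290). The fresh box is at (414,298) and the empty box at (428,225). A grey fixture stands at (380,257), the loupe at (246,155) and the key stand at (208,160).

```bash
python3 - <<'E'
from h import *
d=load("top0"); im=d["pixels"]
def blob(m,name,z,roi):
    u0,v0,u1,v1=roi; M=np.zeros(m.shape,np.uint8); M[v0:v1,u0:u1]=m[v0:v1,u0:u1]
    cs,_=cv2.findContours(M,cv2.RETR_EXTERNAL,cv2.CHAIN_APPROX_NONE); c=max(cs,key=cv2.contourArea)
    r=cv2.minAreaRect(c); P=np.array([onz(d,*p,z) for p in cv2.boxPoints(r)])
    e=[P[1]-P[0],P[2]-P[1]]
    print(name,np.round(r[0],1),"ctr",P.mean(0).round(4),"size",[round(np.linalg.norm(x),4) for x in e],"ang",[round(np.degrees(np.arctan2(x[1],x[0])),1) for x in e])
g=cv2.cvtColor(im,cv2.COLOR_BGR2GRAY); h=cv2.cvtColor(im,cv2.COLOR_BGR2HSV)
br=((g>130)*255).astype(np.uint8)
blob(br,"park",.02,(215,260,330,320))
blob(br,"chuck/dev",.032,(280,172,322,216))
blob(br,"freshdev",.026,(403,289,427,312))
y=cv2.inRange(h,(22,120,120),(35,255,255))
blob(y,"yelL",.12,(205,170,260,210)); blob(y,"yelR",.12,(340,160,400,200))
blob(br,"grey",.05,(340,235,418,275))
for n,u,v in(("boxE",428,225),("boxF",414,299)):print(n,onz(d,u,v,.011))
for n,u,v in(("loupe",246,155),):print(n,onz(d,u,v,.042))
print("instr edge",onz(d,320,140,.0),"table edge",onz(d,300,187,0),onz(d,180,335,0))
def up(x,y,w,hh,k,n): cv2.imwrite(f"pics/{n}.png",cv2.resize(im[y:y+hh,x:x+w],None,fx=k,fy=k,interpolation=cv2.INTER_CUBIC))
up(190,140,260,190,3,"topcrop")
E
```

```text
park [272.6 290.2] ctr [0.419  0.1391 0.02  ] size [np.float64(0.2005), np.float64(0.0711)] ang [np.float64(-86.6), np.float64(-176.6)]
chuck/dev [301.  194.8] ctr [0.6123 0.0784 0.032 ] size [np.float64(0.0839), np.float64(0.0832)] ang [np.float64(-85.7), np.float64(-175.8)]
freshdev [414.5 299.5] ctr [ 0.3961 -0.1501  0.026 ] size [np.float64(0.0432), np.float64(0.0428)] ang [np.float64(-91.0), np.float64(178.9)]
yelL [227. 187.] ctr [0.617  0.2116 0.12  ] size [np.float64(0.0332), np.float64(0.0222)] ang [np.float64(-90.9), np.float64(179.8)]
yelR [373.4 174.5] ctr [ 0.6368 -0.0579  0.12  ] size [np.float64(0.0328), np.float64(0.0228)] ang [np.float64(-85.7), np.float64(-176.5)]
grey [380. 257.] ctr [ 0.4841 -0.0776  0.05  ] size [np.float64(0.1278), np.float64(0.0557)] ang [np.float64(-90.8), np.float64(178.8)]
boxE [ 0.54876558 -0.18514151  0.011     ]
boxF [ 0.39552841 -0.15244736  0.011     ]
loupe [0.69331133 0.18832784 0.042     ]
instr edge [0.73290249 0.03770413 0.        ] table edge [0.63296079 0.08119117 0.        ] [0.32602933 0.33571125 0.        ]
```

View pics/topcrop.png

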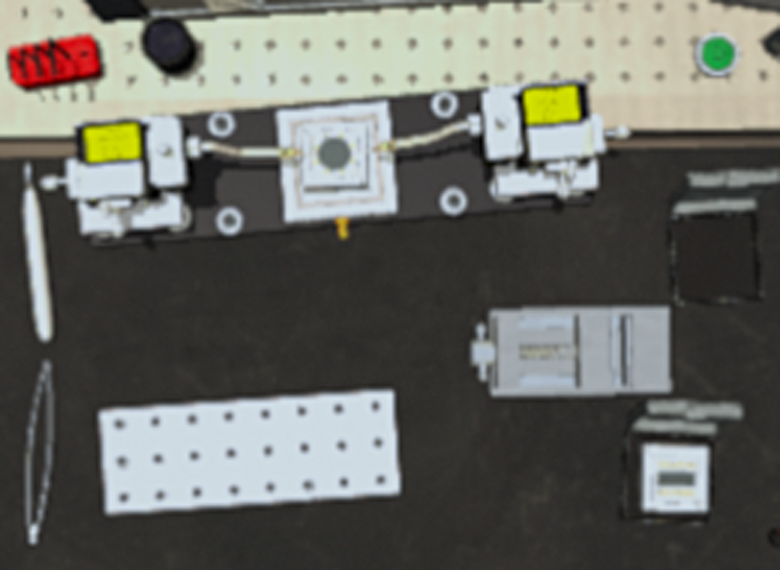

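The crop shows the left column's top block near (167,150), the right one's near (503,123) and the device's round die at (335,153). The brass lever is at (342,228).

```bash
cat >> h.py <<'E'
def go(x,y,z,A):
    "shift (tool mm) and turn to world target, tool straight down, tool y axis at angle A deg"
    s=manip.sense(); R=Ro.from_quat(s["tool_rot"]); p=np.array(s["tcp_pos"]); a=np.radians(A)
    yy=np.array([np.cos(a),np.sin(a),0]); zz=np.array([0,0,-1.]); T=np.column_stack([np.cross(yy,zz),yy,zz])
    sh=R.inv().apply(np.array([x,y,z])-p); rv=np.degrees((R.inv()*Ro.from_matrix(T)).as_rotvec())
    print("shift m",sh.round(4),"turn deg",rv.round(2)," dist",round(np.linalg.norm(sh),3))
E
python3 - <<'E'
from h import *
d=snap("wrist"); print(np.array(d["mount"]).round(3), d["fx"])
go(.605,.181,.25,4.3)
E
```

```text
[[ 0.    -0.956 -0.294  0.075]
 [ 1.     0.     0.001  0.   ]
 [-0.001 -0.294  0.956 -0.142]
 [ 0.     0.     0.     1.   ]] 362.7469346017839
shift m [-0.4726 -0.2055 -0.0193] turn deg [-9.000e-02  3.000e-02  6.079e+01]  dist 0.516
```

{"op": "step_arm", "data": {
  "commands": [-0.023,-0.01,-0.001,0,0,3,-0.062,-0.027,-0.003,0,0,8,-0.104,-0.045,-0.005,0,0,14,-0.146,-0.063,-0.007,0,0,20,-0.188,-0.082,-0.009,0,0,27,-0.23,-0.1,-0.011,0,0,34,-0.272,-0.118,-0.013,0,0,41,-0.314,-0.137,-0.015,0,0,48,-0.352,-0.153,-0.017,0,0,55,-0.375,-0.163,-0.019,0,0,60.8],
  "jaw": 100
}}

```text
t: 1.15
tcp_pos: [0.5367, 0.2584, 0.2501]
tool_rot: [0.683, 0.731, -0.0, 0.0]
force: [0.1, -0.2, 0.2]
finger_gap: 0.998
gripper_force: 0.0
```

```bash
python3 - <<'E'
from h import *
go(.605,.185,.25,4.3)
E
```

```text
shift m [-0.0778  0.0632  0.0002] turn deg [ 0.02  0.04 -0.42]  dist 0.1
```

{"op": "step_arm", "data": {
  "commands": [-0.01,0.008,0,0,0,0,-0.03,0.024,0,0,0,0,-0.05,0.04,0,0,0,0,-0.07,0.056,0,0,0,0,-0.078,0.063,0,0,0,0,-0.078,0.063,0,0,0,0,-0.078,0.063,0,0,0,0,-0.078,0.063,0,0,0,0,-0.078,0.063,0,0,0,0,-0.078,0.063,0,0,0,0]
}}

```text
t: 2.15
tcp_pos: [0.6028, 0.1887, 0.2505]
tool_rot: [0.68, 0.733, 0.0, -0.0]
force: [0.2, 0.1, -1.0]
finger_gap: 1.0
gripper_force: 0.0
```

```bash
python3 - <<'E'
from h import *
d=snap("wrist"); save(d,"w1")
E
```

```text
(no output)
```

View pics/w1.png

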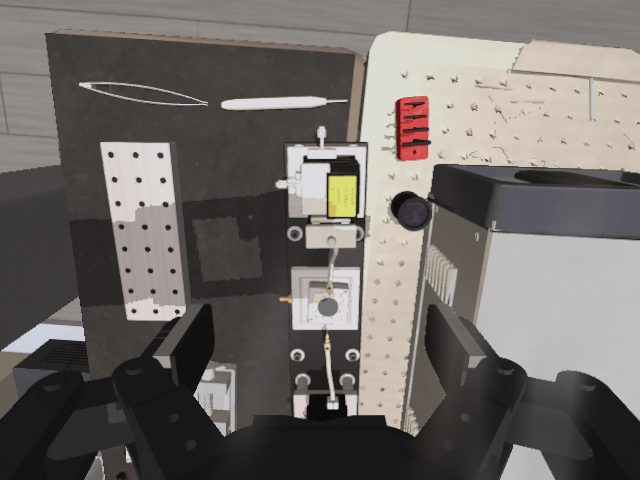

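The picture shows the left positioner's white front block at (331,236), the yellow tag at (342,197) and the chuck at (326,298). The loupe is at (410,210).

```bash
python3 - <<'E'
from h import *
d=load("w1"); im=d["pixels"]
ch=onz(d,328,307,.032); print("die",ch)
y=np.array([-np.sin(np.radians(4.3)),np.cos(np.radians(4.3)),0]); x=np.array([y[1],-y[0],0])
for n,u,v in(("blkTL",306,226),("blkTR",356,226),("blkBL",306,248),("blkBR",356,248),("tileTL",286,143),("chuckTL",292,268),("chuckTR",360,268),("chuckBL",292,330),("chuckBR",359,330),("yel",342,197)):
  for z in ((.032,) if "chuck" in n else (.046,.106,.121)):
    P=onz(d,u,v,z); print(n,z,P.round(4),"x",((P-ch)@x).round(4),"y",((P-ch)@y).round(4))
c=im[130:350,270:390]; cv2.imwrite("pics/w1c.png",cv2.resize(c,None,fx=2.7,fy=2.7,interpolation=cv2.INTER_CUBIC))
d=load("side0");c=d["pixels"][165:335,235:315]; cv2.imwrite("pics/s0c.png",np.hstack([cv2.resize(im[130:300,270:390],(396,561),interpolation=cv2.INTER_CUBIC),cv2.resize(c,(264,561),interpolation=cv2.INTER_CUBIC)]))
E
```

```text
die [0.62187185 0.07720199 0.032     ]
blkTL 0.046 [0.5919 0.1712 0.046 ] x -0.0229 y 0.096
blkTL 0.106 [0.5929 0.1872 0.106 ] x -0.0207 y 0.1118
blkTL 0.121 [0.5931 0.1912 0.121 ] x -0.0201 y 0.1158
blkTR 0.046 [0.6411 0.175  0.046 ] x 0.0265 y 0.096
blkTR 0.106 [0.6336 0.1903 0.106 ] x 0.0202 y 0.1119
blkTR 0.121 [0.6317 0.1941 0.121 ] x 0.0186 y 0.1159
blkBL 0.046 [0.5934 0.1484 0.046 ] x -0.0231 y 0.0731
blkBL 0.106 [0.5941 0.1683 0.106 ] x -0.0209 y 0.0929
blkBL 0.121 [0.5943 0.1733 0.121 ] x -0.0203 y 0.0979
blkBR 0.046 [0.6435 0.1522 0.046 ] x 0.0272 y 0.0732
blkBR 0.106 [0.6356 0.1715 0.106 ] x 0.0207 y 0.093
blkBR 0.121 [0.6336 0.1763 0.121 ] x 0.0191 y 0.0979
tileTL 0.046 [0.5682 0.2489 0.046 ] x -0.0406 y 0.1753
tileTL 0.106 [0.5733 0.2515 0.106 ] x -0.0354 y 0.1774
tileTL 0.121 [0.5746 0.2521 0.121 ] x -0.0341 y 0.178
chuckTL 0.032 [0.5798 0.1202 0.032 ] x -0.0387 y 0.046
chuckTR 0.032 [0.652  0.1257 0.032 ] x 0.0337 y 0.0461
chuckBL 0.032 [0.5838 0.0455 0.032 ] x -0.0403 y -0.0288
chuckBR 0.032 [0.6591 0.0512 0.032 ] x 0.0352 y -0.0287
yel 0.046 [0.6246 0.2027 0.046 ] x 0.0121 y 0.1249
yel 0.106 [0.6199 0.2132 0.106 ] x 0.0082 y 0.1358
yel 0.121 [0.6187 0.2159 0.121 ] x 0.0073 y 0.1385
```

View pics/s0c.png

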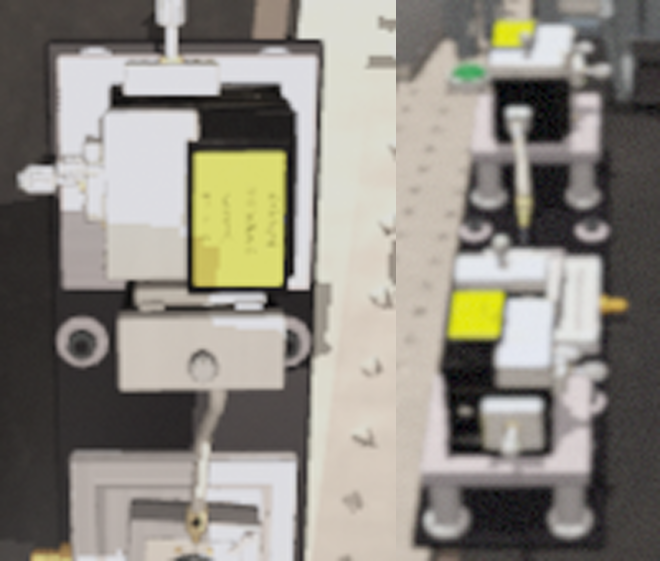

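The left image is the wrist crop: the capped column at (200,350), clear on both sides where the fingers go. The right image is the side view: a black column under a white cap, with the needle arm in front. At z 0.106 the cap measures 41 mm wide, as given, so I'll grip there.

```bash
python3 - <<'E'
from h import *
go(.614,.178,.066,4.35)
E
```

```text
shift m [-0.0114  0.0102  0.1845] turn deg [ 0. -0. -0.]  dist 0.185
```

{"op": "step_arm", "data": {
  "commands": [-0.006,0.005,0.005,0,0,0,-0.0114,0.0102,0.02,0,0,0,-0.0114,0.0102,0.045,0,0,0,-0.0114,0.0102,0.07,0,0,0,-0.0114,0.0102,0.095,0,0,0,-0.0114,0.0102,0.12,0,0,0,-0.0114,0.0102,0.145,0,0,0,-0.0114,0.0102,0.165,0,0,0,-0.0114,0.0102,0.18,0,0,0,-0.0114,0.0102,0.1845,0,0,0]
}}

```text
t: 3.2
tcp_pos: [0.6131, 0.1767, 0.063]
tool_rot: [0.68, 0.733, -0.002, -0.001]
force: [0.5, 0.4, 0.5]
finger_gap: 0.996
gripper_force: 0.0
```

{"op": "step_arm", "data": {
  "commands": [0,0,0,0,0,0,0,0,0,0,0,0,0,0,0,0,0,0,0,0,0,0,0,0,0,0,0,0,0,0,0,0,0,0,0,0,0,0,0,0,0,0,0,0,0,0,0,0,0,0,0,0,0,0,0,0,0,0,0,0],
  "jaw": 20,
  "grip_force": 60
}}

```text
t: 4.2
tcp_pos: [0.6148, 0.1772, 0.0673]
tool_rot: [0.68, 0.733, 0.0, 0.001]
force: [0.3, -1.7, 5.5]
finger_gap: 0.472
gripper_force: 60.9
```

{"op": "step_arm", "data": {
  "commands": [0,0,-0.003,0,0,0,0,0,-0.01,0,0,0,0,0,-0.022,0,0,0,0,0,-0.037,0,0,0,0,0,-0.054,0,0,0,0,0,-0.07,0,0,0,0,0,-0.085,0,0,0,0,0,-0.095,0,0,0,0,0,-0.1,0,0,0,0,0,-0.1,0,0,0]
}}

```text
t: 5.2
tcp_pos: [0.6147, 0.1774, 0.1667]
tool_rot: [0.68, 0.733, 0.001, 0.0]
force: [-0.5, -0.3, -3.4]
finger_gap: 0.475
gripper_force: 60.6
```

```bash
python3 - <<'E'
from h import *
d=load("w1"); im=d["pixels"]; g=cv2.cvtColor(im,cv2.COLOR_BGR2GRAY)
for u,v in((101,142),(171,142),(186,320),(128,320)): print(onz(d,u,v,.02).round(4))
d=snap("wrist"); save(d,"w2")
print(manip.sense()["force"], manip.sense()["finger_gap"])
E
```

```text
[0.3819 0.2352 0.02  ]
[0.4518 0.2403 0.02  ]
[0.4606 0.0418 0.02  ]
[0.3934 0.0365 0.02  ]
[-0.6399989   1.71116521 -3.60217516] 0.4703207078930074
```

View pics/w2.png

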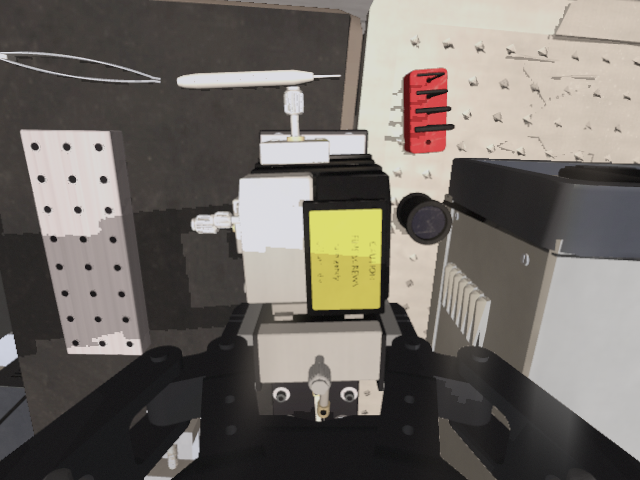

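The picture shows the positioner held upright, with its cap at (320,350) and the parking block at (85,240). I'll swing it to the block now.

{"op": "step_arm", "data": {
  "commands": [0.001,-0.004,0,0,0,-3,0.004,-0.015,0,0,0,-9,0.008,-0.035,0,0,0,-17,0.013,-0.06,0,0,0,-25.5,0.018,-0.085,0,0,0,-34,0.024,-0.11,0,0,0,-42.5,0.028,-0.13,0,0,0,-51,0.031,-0.145,0,0,0,-59,0.033,-0.153,0,0,0,-66,0.0335,-0.155,0,0,0,-70]
}}

```text
t: 6.25
tcp_pos: [0.4552, 0.1992, 0.1651]
tool_rot: [0.135, 0.991, -0.0, -0.001]
force: [0.9, -0.8, -3.4]
finger_gap: 0.472
gripper_force: 60.8
```

{"op": "step_arm", "data": {
  "commands": [0,0,0,0,0,-3,0,0,0,0,0,-8,0,0,0,0,0,-13,0,0,0,0,0,-17,0,0,0,0,0,-19,0,0,0,0,0,-19,0,0,0,0,0,-19,0,0,0,0,0,-19,0,0,0,0,0,-19,0,0,0,0,0,-19]
}}

```text
t: 7.25
tcp_pos: [0.4573, 0.1992, 0.1658]
tool_rot: [-0.029, 1.0, 0.0, 0.0]
force: [0.5, -0.1, -2.7]
finger_gap: 0.477
gripper_force: 60.8
```

```bash
python3 - <<'E'
from h import *
go(.4572,.199,.044,93.2); d=snap("wrist"); save(d,"w3")
E
```

```text
shift m [ 1.000e-04 -2.000e-04  1.218e-01] turn deg [0.   0.   0.08]  dist 0.122
```

View pics/w3.png

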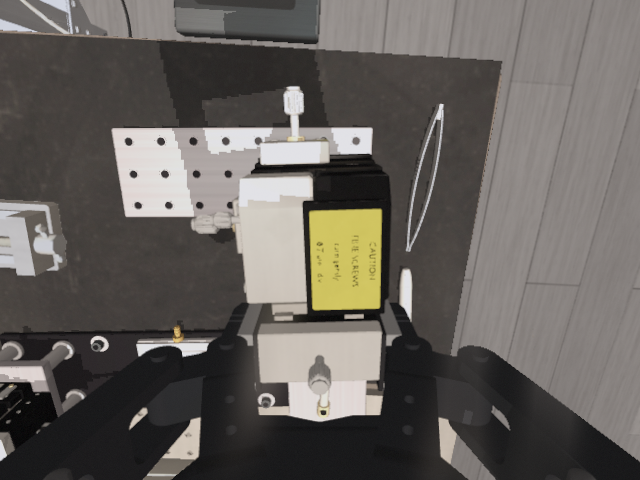

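The picture shows the positioner over the block, whose back edge is near row 215, with the needle hanging past its far long edge. I'll lower it.

{"op": "step_arm", "data": {
  "commands": [0,0,0.005,0,0,0,0,0,0.02,0,0,0,0,0,0.04,0,0,0,0,0,0.062,0,0,0,0,0,0.083,0,0,0,0,0,0.1,0,0,0,0,0,0.111,0,0,0,0,0,0.117,0,0,0,0,0,0.12,0,0,0,0,0,0.12,0,0,0]
}}

```text
t: 8.3
tcp_pos: [0.4575, 0.1992, 0.0459]
tool_rot: [-0.029, 1.0, 0.0, 0.0]
force: [-1.1, 0.1, -3.9]
finger_gap: 0.476
gripper_force: 60.9
```

{"op": "step_arm", "data": {
  "commands": [0,0,0.001,0,0,0,0,0,0.002,0,0,0,0,0,0.003,0,0,0,0,0,0.004,0,0,0,0,0,0.0045,0,0,0,0,0,0.005,0,0,0,0,0,0.005,0,0,0,0,0,0.005,0,0,0,0,0,0.005,0,0,0,0,0,0.005,0,0,0]
}}

```text
t: 9.3
tcp_pos: [0.4574, 0.1992, 0.0412]
tool_rot: [-0.029, 1.0, 0.0, 0.0]
force: [-0.8, -0.6, 5.9]
finger_gap: 0.475
gripper_force: 61.8
```

{"op": "step_arm", "data": {
  "commands": [0,0,0,0,0,0,0,0,0,0,0,0,0,0,0,0,0,0,0,0,0,0,0,0,0,0,0,0,0,0,0,0,0,0,0,0,0,0,0,0,0,0,0,0,0,0,0,0,0,0,0,0,0,0,0,0,0,0,0,0],
  "jaw": 100
}}

```text
t: 10.3
tcp_pos: [0.4573, 0.1992, 0.0408]
tool_rot: [-0.029, 1.0, 0.0, 0.0]
force: [-0.4, 0.9, -0.5]
finger_gap: 0.999
gripper_force: 0.0
```

{"op": "step_arm", "data": {
  "commands": [0,0,-0.005,0,0,0,0,0,-0.02,0,0,0,0,0,-0.045,0,0,0,0,0,-0.075,0,0,0,0,0,-0.105,0,0,0,0,0,-0.135,0,0,0,0,0,-0.165,0,0,0,0,0,-0.19,0,0,0,0,0,-0.205,0,0,0,0,0,-0.21,0,0,0]
}}

```text
t: 11.3
tcp_pos: [0.458, 0.1994, 0.253]
tool_rot: [-0.029, 1.0, 0.0, 0.002]
force: [0.1, -0.0, -0.0]
finger_gap: 1.0
gripper_force: 0.0
```

{"op": "step_arm", "data": {
  "commands": [-0.006,-0.009,0,0,0,3,-0.02,-0.029,0,0,0,9,-0.038,-0.055,0,0,0,17,-0.058,-0.084,0,0,0,25,-0.078,-0.113,0,0,0,33,-0.098,-0.142,0,0,0,41,-0.118,-0.171,0,0,0,49,-0.136,-0.197,0,0,0,57,-0.15,-0.218,0,0,0,64,-0.157,-0.228,0,0,0,69]
}}

```text
t: 12.3
tcp_pos: [0.6279, -0.0217, 0.2495]
tool_rot: [0.545, 0.838, -0.0, -0.0]
force: [-0.1, 1.2, -1.2]
finger_gap: 0.999
gripper_force: 0.0
```

{"op": "step_arm", "data": {
  "commands": [0,0,0,0,0,5,0,0,0,0,0,12,0,0,0,0,0,18,0,0,0,0,0,20,0,0,0,0,0,20,0,0,0,0,0,20,0,0,0,0,0,20,0,0,0,0,0,20,0,0,0,0,0,20,0,0,0,0,0,20]
}}

```text
t: 13.3
tcp_pos: [0.6271, -0.0194, 0.2508]
tool_rot: [0.68, 0.733, 0.0, 0.0]
force: [0.9, 0.4, -0.0]
finger_gap: 1.0
gripper_force: 0.0
```

```bash
python3 - <<'E'
from h import *
d=snap("wrist"); save(d,"w4")
E
```

```text
(no output)
```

View pics/w4.png

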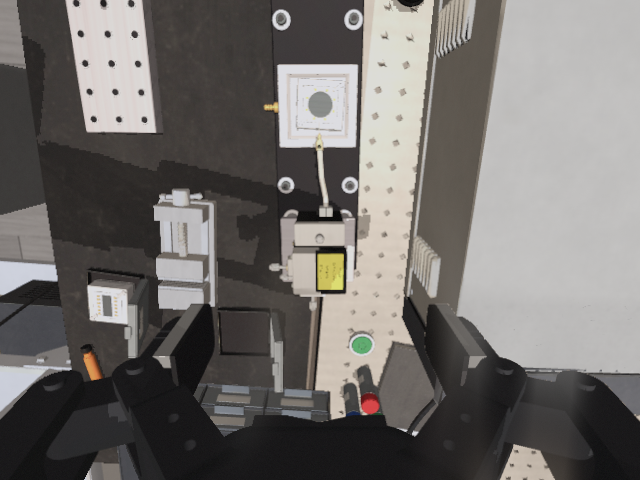

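The picture shows the right cap spanning about (294..346, 222..246) with the black column front above it. The die is at (319,104) and the empty box at (246,332). The left positioner is out of view.

```bash
python3 - <<'E'
from h import *
d=load("w4"); im=d["pixels"]
for p in((294,222),(346,222),(294,246),(346,246)): print(onz(d,*p,.106).round(4))
print("die",onz(d,319,104,.032).round(4))
c=im[200:305,265:375]; cv2.imwrite("pics/w4c.png",cv2.resize(c,None,fx=5,fy=5,interpolation=cv2.INTER_CUBIC))
for p in((248,332),): print("boxE",onz(d,*p,.008).round(4))
E
```

```text
[ 0.6072 -0.0184  0.106 ]
[ 0.6495 -0.0153  0.106 ]
[ 0.6083 -0.039   0.106 ]
[ 0.6515 -0.0357  0.106 ]
die [0.6204 0.0778 0.032 ]
boxE [ 0.5544 -0.1842  0.008 ]
```

View pics/w4c.png

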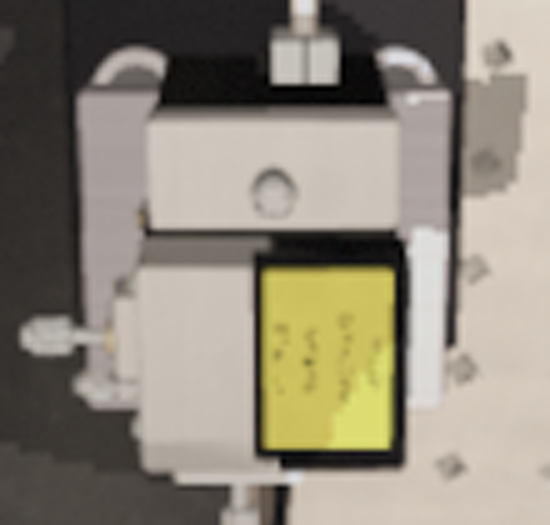

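```bash
python3 - <<'E'
from h import *
d=load("w4"); print(onz(d,319.8,233.9,.106)); go(.6285,-.025,.066,4.3)
E
```

```text
[ 0.62895419 -0.02693563  0.106     ]
shift m [-0.0057  0.0009  0.1849] turn deg [ 0.01  0.   -0.01]  dist 0.185
```

{"op": "step_arm", "data": {
  "commands": [-0.003,0.0005,0.005,0,0,0,-0.0057,0.001,0.02,0,0,0,-0.0057,0.001,0.045,0,0,0,-0.0057,0.001,0.07,0,0,0,-0.0057,0.001,0.095,0,0,0,-0.0057,0.001,0.12,0,0,0,-0.0057,0.001,0.145,0,0,0,-0.0057,0.001,0.165,0,0,0,-0.0057,0.001,0.18,0,0,0,-0.0057,0.001,0.1845,0,0,0]
}}

```text
t: 14.35
tcp_pos: [0.6274, -0.025, 0.0643]
tool_rot: [0.68, 0.733, -0.001, -0.001]
force: [1.0, 0.1, -0.7]
finger_gap: 0.998
gripper_force: 0.0
```

{"op": "step_arm", "data": {
  "commands": [0,0,0,0,0,0,0,0,0,0,0,0,0,0,0,0,0,0,0,0,0,0,0,0,0,0,0,0,0,0,0,0,0,0,0,0,0,0,0,0,0,0,0,0,0,0,0,0,0,0,0,0,0,0,0,0,0,0,0,0],
  "jaw": 20,
  "grip_force": 60
}}

```text
t: 15.35
tcp_pos: [0.629, -0.025, 0.0677]
tool_rot: [0.68, 0.733, 0.0, 0.001]
force: [-1.1, 0.7, 5.8]
finger_gap: 0.476
gripper_force: 60.9
```

{"op": "step_arm", "data": {
  "commands": [0,0,-0.003,0,0,0,0,0,-0.01,0,0,0,0,0,-0.022,0,0,0,0,0,-0.037,0,0,0,0,0,-0.054,0,0,0,0,0,-0.07,0,0,0,0,0,-0.085,0,0,0,0,0,-0.095,0,0,0,0,0,-0.1,0,0,0,0,0,-0.1,0,0,0]
}}

```text
t: 16.35
tcp_pos: [0.6289, -0.0251, 0.1674]
tool_rot: [0.68, 0.733, 0.0, 0.001]
force: [0.8, 0.1, -3.1]
finger_gap: 0.472
gripper_force: 60.7
```

{"op": "step_arm", "data": {
  "commands": [0.003,-0.004,0,0,0,3,0.012,-0.015,0,0,0,9,0.026,-0.034,0,0,0,17,0.044,-0.058,0,0,0,25.5,0.063,-0.083,0,0,0,34,0.082,-0.108,0,0,0,42.5,0.099,-0.13,0,0,0,51,0.112,-0.146,0,0,0,59,0.118,-0.154,0,0,0,66,0.1203,-0.157,0,0,0,71]
}}

```text
t: 17.35
tcp_pos: [0.461, 0.084, 0.1659]
tool_rot: [0.98, 0.2, -0.001, -0.0]
force: [0.5, 1.0, -3.2]
finger_gap: 0.472
gripper_force: 60.9
```

{"op": "step_arm", "data": {
  "commands": [0,0,0,0,0,3,0,0,0,0,0,8,0,0,0,0,0,13,0,0,0,0,0,17.5,0,0,0,0,0,20.1,0,0,0,0,0,20.1,0,0,0,0,0,20.1,0,0,0,0,0,20.1,0,0,0,0,0,20.1,0,0,0,0,0,20.1]
}}

```text
t: 18.35
tcp_pos: [0.463, 0.0832, 0.1663]
tool_rot: [1.0, 0.028, 0.0, 0.0]
force: [-0.5, 0.4, -3.5]
finger_gap: 0.475
gripper_force: 60.9
```

```bash
python3 - <<'E'
from h import *
go(.4632,.0831,.045,-86.8); d=snap("wrist"); save(d,"w5"); d=snap("top"); save(d,"top5")
E
```

```text
shift m [2.000e-04 1.000e-04 1.213e-01] turn deg [ 0. -0.  0.]  dist 0.121
```

View pics/w5.png

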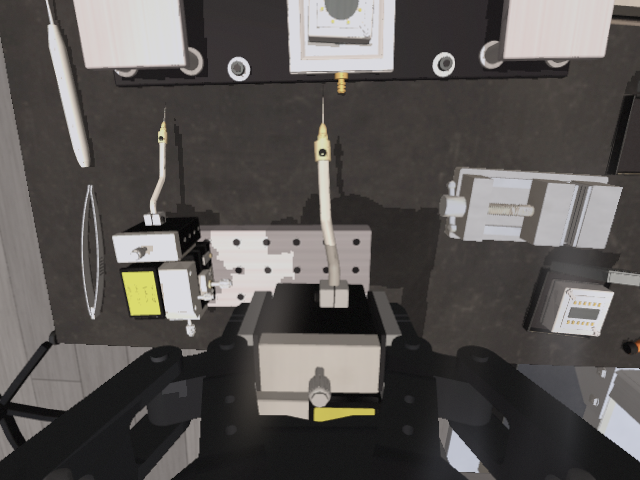

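The picture shows the left positioner parked upright at the left. The right one's needle tip is at (322,97), near the brass lever whose tip is at (341,92). I'll check that clearance and the foot's place on the block.

```bash
python3 - <<'E'
from h import *
d=load("w5")
for z in(.01,.02): print("lever",onz(d,341,93,z).round(4))
print("needle now",onz(d,322,97,.1325).round(4))
for p in((202,229),(371,229),(370,285)): print("block",onz(d,*p,.02).round(4))
E
```

```text
lever [0.5656 0.0724 0.01  ]
lever [0.5647 0.0729 0.02  ]
needle now [0.5522 0.087  0.1325]
block [0.4541 0.1797 0.02  ]
block [0.4619 0.0405 0.02  ]
block [0.4119 0.0364 0.02  ]
```

{"op": "step_arm", "data": {
  "commands": [0,0,0.005,0,0,0,0,0,0.02,0,0,0,0,0,0.04,0,0,0,0,0,0.062,0,0,0,0,0,0.083,0,0,0,0,0,0.1,0,0,0,0,0,0.111,0,0,0,0,0,0.117,0,0,0,0,0,0.12,0,0,0,0,0,0.12,0,0,0]
}}

```text
t: 19.45
tcp_pos: [0.4632, 0.0832, 0.0463]
tool_rot: [1.0, 0.028, 0.0, 0.0]
force: [-1.4, 0.3, -3.8]
finger_gap: 0.475
gripper_force: 61.0
```

{"op": "step_arm", "data": {
  "commands": [0,0,0.001,0,0,0,0,0,0.002,0,0,0,0,0,0.003,0,0,0,0,0,0.004,0,0,0,0,0,0.0045,0,0,0,0,0,0.0055,0,0,0,0,0,0.0055,0,0,0,0,0,0.0055,0,0,0,0,0,0.0055,0,0,0,0,0,0.0055,0,0,0]
}}

```text
t: 20.45
tcp_pos: [0.4631, 0.0832, 0.0417]
tool_rot: [1.0, 0.028, 0.0, 0.0]
force: [-0.4, -0.2, 6.6]
finger_gap: 0.469
gripper_force: 62.3
```

{"op": "step_arm", "data": {
  "commands": [0,0,0,0,0,0,0,0,0,0,0,0,0,0,0,0,0,0,0,0,0,0,0,0,0,0,0,0,0,0,0,0,0,0,0,0,0,0,0,0,0,0,0,0,0,0,0,0,0,0,0,0,0,0,0,0,0,0,0,0],
  "jaw": 100
}}

```text
t: 21.45
tcp_pos: [0.463, 0.0832, 0.0408]
tool_rot: [1.0, 0.028, 0.0, 0.0]
force: [0.4, 0.3, -0.7]
finger_gap: 1.001
gripper_force: 0.0
```

{"op": "step_arm", "data": {
  "commands": [0,0,-0.005,0,0,0,0,0,-0.02,0,0,0,0,0,-0.045,0,0,0,0,0,-0.075,0,0,0,0,0,-0.105,0,0,0,0,0,-0.135,0,0,0,0,0,-0.155,0,0,0,0,0,-0.165,0,0,0,0,0,-0.168,0,0,0,0,0,-0.168,0,0,0]
}}

```text
t: 22.45
tcp_pos: [0.4626, 0.0832, 0.2086]
tool_rot: [1.0, 0.028, -0.0, -0.0]
force: [0.2, -0.1, -0.3]
finger_gap: 1.003
gripper_force: 0.0
```

{"op": "step_arm", "data": {
  "commands": [0.005,0.001,0,0,0,-3,0.018,0.002,0,0,0,-9,0.036,0.004,0,0,0,-17,0.056,0.006,0,0,0,-25,0.076,0.008,0,0,0,-33,0.096,0.01,0,0,0,-41,0.116,0.012,0,0,0,-49,0.136,0.013,0,0,0,-57,0.15,0.014,0,0,0,-64,0.156,0.015,0,0,0,-70]
}}

```text
t: 23.45
tcp_pos: [0.6201, 0.0767, 0.2064]
tool_rot: [0.802, 0.598, -0.001, -0.001]
force: [0.4, -0.7, -0.2]
finger_gap: 0.996
gripper_force: 0.0
```

{"op": "step_arm", "data": {
  "commands": [0,0,0,0,0,-5,0,0,0,0,0,-12,0,0,0,0,0,-18,0,0,0,0,0,-21.1,0,0,0,0,0,-21.1,0,0,0,0,0,-21.1,0,0,0,0,0,-21.1,0,0,0,0,0,-21.1,0,0,0,0,0,-21.1,0,0,0,0,0,-21.1]
}}

```text
t: 24.45
tcp_pos: [0.6196, 0.0769, 0.2089]
tool_rot: [0.68, 0.733, 0.0, 0.0]
force: [0.4, 0.6, 1.2]
finger_gap: 0.999
gripper_force: 0.0
```

```bash
python3 - <<'E'
from h import *
d=snap("wrist"); save(d,"w6")
E
```

```text
(no output)
```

View pics/w6.png

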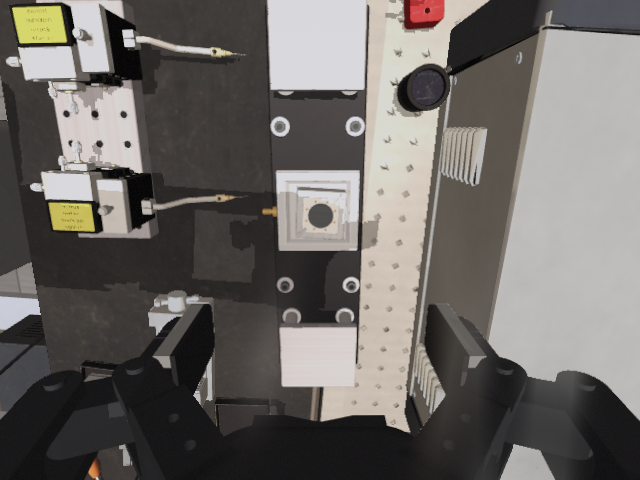

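The picture shows both positioners parked upright, with the die at (320,215) and the chuck clear.

```bash
python3 - <<'E'
from h import *
d=load("w6"); g=cv2.cvtColor(d["pixels"],cv2.COLOR_BGR2GRAY)
m=np.zeros_like(g); m[200:232,305:337]=(g[200:232,305:337]<110)*255
cs,_=cv2.findContours(m,0,1); c=max(cs,key=cv2.contourArea); (u,v),r=cv2.minEnclosingCircle(c); M=cv2.moments(c)
u,v=M["m10"]/M["m00"],M["m01"]/M["m00"]; P=onz(d,u,v,.032); print(u,v,r,P.round(4)); go(P[0],P[1],.019,4.3)
w=load("w4")
E
```

```text
320.19612495057333 215.3301700276789 12.132564544677734 [0.6212 0.0776 0.032 ]
shift m [0.0006 0.0017 0.1899] turn deg [ 0.01  0.   -0.02]  dist 0.19
```

{"op": "step_arm", "data": {
  "commands": [0.0006,0.0017,0.005,0,0,0,0.0006,0.0017,0.02,0,0,0,0.0006,0.0017,0.045,0,0,0,0.0006,0.0017,0.07,0,0,0,0.0006,0.0017,0.1,0,0,0,0.0006,0.0017,0.13,0,0,0,0.0006,0.0017,0.155,0,0,0,0.0006,0.0017,0.174,0,0,0,0.0006,0.0017,0.185,0,0,0,0.0006,0.0017,0.1895,0,0,0]
}}

```text
t: 25.5
tcp_pos: [0.6206, 0.0777, 0.018]
tool_rot: [0.68, 0.733, -0.001, -0.001]
force: [0.7, 0.3, -0.0]
finger_gap: 0.998
gripper_force: 0.0
```

{"op": "step_arm", "data": {
  "commands": [0,0,0,0,0,0,0,0,0,0,0,0,0,0,0,0,0,0,0,0,0,0,0,0,0,0,0,0,0,0,0,0,0,0,0,0,0,0,0,0,0,0,0,0,0,0,0,0,0,0,0,0,0,0,0,0,0,0,0,0],
  "jaw": 25,
  "grip_force": 40
}}

```text
t: 26.5
tcp_pos: [0.6222, 0.0776, 0.0208]
tool_rot: [0.68, 0.733, 0.001, 0.001]
force: [0.2, -0.2, 6.1]
finger_gap: 0.499
gripper_force: 41.0
```

{"op": "step_arm", "data": {
  "commands": [0,0,-0.002,0,0,0,0,0,-0.008,0,0,0,0,0,-0.02,0,0,0,0,0,-0.04,0,0,0,0,0,-0.065,0,0,0,0,0,-0.09,0,0,0,0,0,-0.11,0,0,0,0,0,-0.125,0,0,0,0,0,-0.13,0,0,0,0,0,-0.13,0,0,0]
}}

```text
t: 27.5
tcp_pos: [0.6216, 0.0776, 0.1505]
tool_rot: [0.68, 0.733, 0.001, 0.001]
force: [-1.1, -0.1, -0.7]
finger_gap: 0.505
gripper_force: 40.4
```

```bash
python3 - <<'E'
from h import *
d=snap("wrist"); save(d,"w7")
# box frames from earlier pictures: dark inside of empty box in w4
d=load("w4"); im=d["pixels"]; c=im[265:390,70:300]; cv2.imwrite("pics/boxes.png",np.vstack([cv2.resize(c,(690,375),interpolation=cv2.INTER_CUBIC),cv2.resize(load("w7")["pixels"][240:480,100:540],(690,225))]))
E
```

```text
(no output)
```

View pics/boxes.png

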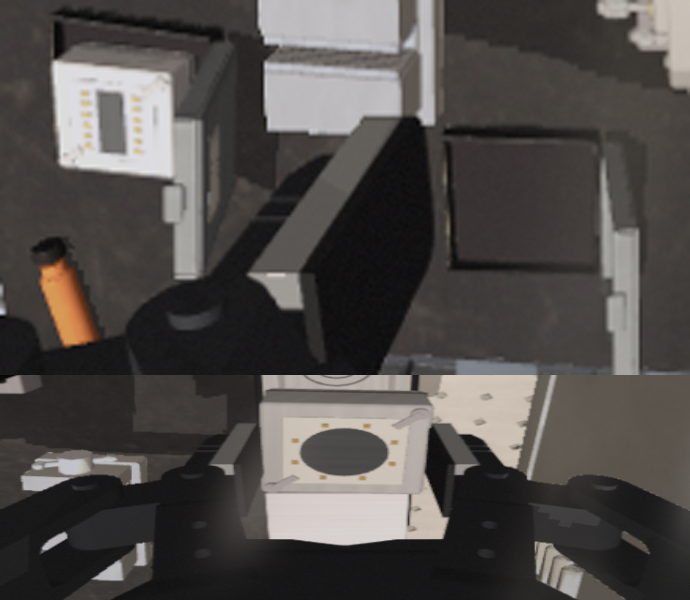

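The crop's top half shows the empty box's rim corners near (447,140), (605,138), (600,268) and (450,268), with its lid at right. The bottom half shows the tested device held between the pads.

```bash
python3 - <<'E'
from h import *
d=load("w4")
P=np.array([onz(d,70+u/3,265+v/3,.011) for u,v in((445,132),(605,136),(602,268),(447,268))]); print(P.round(4),P.mean(0).round(4))
d=load("top0"); P=np.array([onz(d,190+u/3,140+v/3,.011) for u,v in((669,211),(757,205),(760,298),(675,303))]); print(P.round(4),P.mean(0).round(4))
P=np.array([onz(d,190+u/3,140+v/3,.011) for u,v in((630,434),(716,432),(708,522),(622,516))]); print("F",P.round(4),P.mean(0).round(4))
E
```

```text
[[ 0.5197 -0.1543  0.011 ]
 [ 0.5821 -0.1513  0.011 ]
 [ 0.583  -0.2113  0.011 ]
 [ 0.52   -0.2161  0.011 ]] [ 0.5512 -0.1833  0.011 ]
[[ 0.5798 -0.1543  0.011 ]
 [ 0.5834 -0.2164  0.011 ]
 [ 0.5184 -0.2168  0.011 ]
 [ 0.5157 -0.157   0.011 ]] [ 0.5493 -0.1861  0.011 ]
F [[ 0.4257 -0.1238  0.011 ]
 [ 0.426  -0.1838  0.011 ]
 [ 0.364  -0.177   0.011 ]
 [ 0.3693 -0.1172  0.011 ]] [ 0.3963 -0.1504  0.011 ]
```

{"op": "step_arm", "data": {
  "commands": [-0.008,-0.003,0,0,0,-3,-0.026,-0.009,0,0,0,-9,-0.054,-0.019,0,0,0,-17,-0.088,-0.031,0,0,0,-25.5,-0.124,-0.044,0,0,0,-34,-0.16,-0.057,0,0,0,-42.5,-0.196,-0.069,0,0,0,-51,-0.228,-0.081,0,0,0,-59,-0.248,-0.088,0,0,0,-66,-0.256,-0.0906,0,0,0,-70]
}}

```text
t: 28.55
tcp_pos: [0.5487, -0.1867, 0.148]
tool_rot: [0.136, 0.991, 0.0, -0.001]
force: [0.2, 0.3, -0.2]
finger_gap: 0.497
gripper_force: 40.5
```

{"op": "step_arm", "data": {
  "commands": [0,0,0,0,0,-3,0,0,0,0,0,-8,0,0,0,0,0,-13,0,0,0,0,0,-17,0,0,0,0,0,-18.7,0,0,0,0,0,-18.7,0,0,0,0,0,-18.7,0,0,0,0,0,-18.7,0,0,0,0,0,-18.7,0,0,0,0,0,-18.7]
}}

```text
t: 29.55
tcp_pos: [0.55, -0.1844, 0.1493]
tool_rot: [-0.026, 1.0, -0.0, 0.0]
force: [0.3, 0.2, -0.8]
finger_gap: 0.503
gripper_force: 40.5
```

```bash
python3 - <<'E'
from h import *
go(.5505,-.1848,.03,93); d=snap("wrist"); save(d,"w8")
E
```

```text
shift m [-0.0004 -0.0004  0.1193] turn deg [-0.    0.   -0.03]  dist 0.119
```

View pics/w8.png

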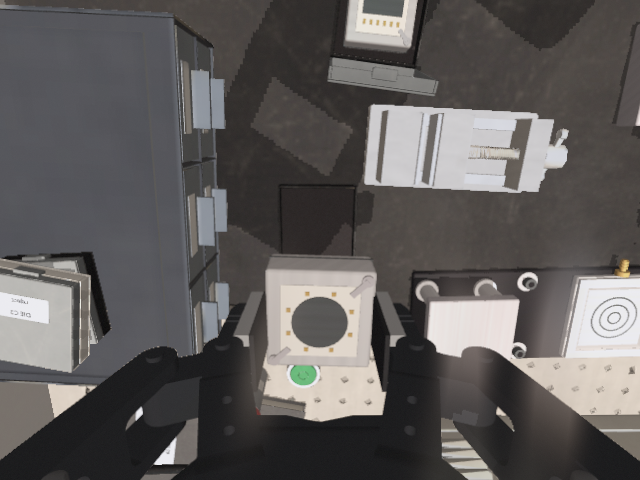

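The picture shows the empty box's front rim corners at (280,185) and (355,185), with the held device at (320,312). The drawer handles reach about (227,210).

```bash
python3 - <<'E'
from h import *
d=load("w8")
a,b=onz(d,280,185,.011),onz(d,355,185,.011); e=(b-a)/np.linalg.norm(b-a); n=np.array([e[1],-e[0],0])
print(a.round(4),b.round(4),np.linalg.norm(b-a),np.degrees(np.arctan2(e[1],e[0])),"ctr",((a+b)/2+.031*n).round(4))
for z in(.03,.1,.15): print("handle",onz(d,227,210,z).round(4))
E
```

```text
[ 0.519 -0.216  0.011] [ 0.5159 -0.1581  0.011 ] 0.05799458530956499 92.98256804480447 ctr [ 0.5484 -0.1855  0.011 ]
handle [ 0.5364 -0.2527  0.03  ]
handle [ 0.5202 -0.2355  0.1   ]
handle [ 0.5086 -0.2231  0.15  ]
```

```bash
python3 - <<'E'
from h import *
d=load("top0")
for z in(.03,.06,.1): print(onz(d,463,235,z).round(3),onz(d,463,255,z).round(3))
go(.549,-.1845,.013,93)
cv2.imwrite("pics/dr.png",np.hstack([cv2.resize(d["pixels"][160:300,440:560],(400,467)),cv2.resize(load("side0")["pixels"][110:220,260:420],(400,467))]))
E
```

```text
[ 0.526 -0.252  0.03 ] [ 0.485 -0.251  0.03 ]
[ 0.525 -0.242  0.06 ] [ 0.486 -0.241  0.06 ]
[ 0.524 -0.229  0.1  ] [ 0.486 -0.228  0.1  ]
shift m [0.001  0.     0.1364] turn deg [-0.01  0.   -0.02]  dist 0.136
```

View pics/dr.png

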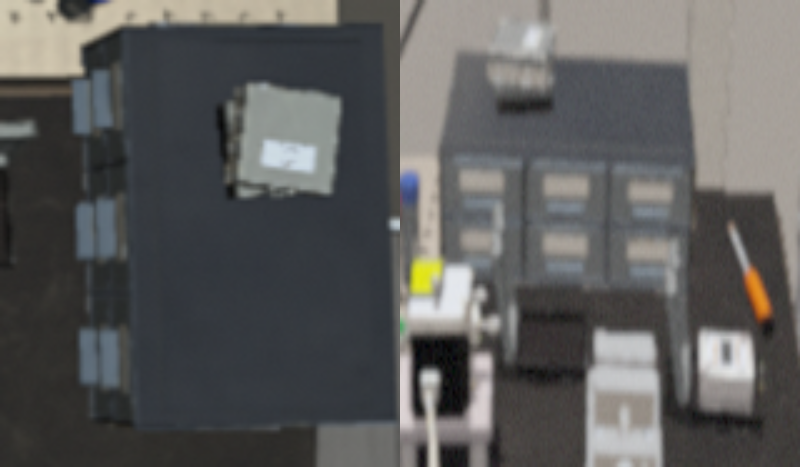

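The crops show two rows of drawers whose handles stand at about y -0.253. That leaves more than 10 mm past the open fingers. I'll place the device.

{"op": "step_arm", "data": {
  "commands": [0.001,0,0.004,0,0,0,0.001,0,0.015,0,0,0,0.001,0,0.035,0,0,0,0.001,0,0.056,0,0,0,0.001,0,0.077,0,0,0,0.001,0,0.096,0,0,0,0.001,0,0.11,0,0,0,0.001,0,0.12,0,0,0,0.001,0,0.126,0,0,0,0.001,0,0.128,0,0,0]
}}

```text
t: 30.6
tcp_pos: [0.5489, -0.1845, 0.0208]
tool_rot: [-0.026, 1.0, 0.0, -0.0]
force: [-0.2, 0.7, -0.5]
finger_gap: 0.504
gripper_force: 40.5
```

{"op": "step_arm", "data": {
  "commands": [0,0,0.001,0,0,0,0,0,0.002,0,0,0,0,0,0.003,0,0,0,0,0,0.004,0,0,0,0,0,0.005,0,0,0,0,0,0.006,0,0,0,0,0,0.007,0,0,0,0,0,0.007,0,0,0,0,0,0.007,0,0,0,0,0,0.007,0,0,0]
}}

```text
t: 31.6
tcp_pos: [0.5491, -0.1846, 0.0148]
tool_rot: [-0.026, 1.0, -0.0, 0.0]
force: [-1.0, -0.2, 5.6]
finger_gap: 0.504
gripper_force: 41.1
```

{"op": "step_arm", "data": {
  "commands": [0,0,0,0,0,0,0,0,0,0,0,0,0,0,0,0,0,0,0,0,0,0,0,0,0,0,0,0,0,0,0,0,-0.002,0,0,0,0,0,-0.006,0,0,0,0,0,-0.014,0,0,0,0,0,-0.025,0,0,0,0,0,-0.04,0,0,0],
  "jaw": 75
}}

```text
t: 32.6
tcp_pos: [0.5488, -0.1844, 0.0552]
tool_rot: [-0.026, 1.0, 0.0, -0.0]
force: [0.2, 0.6, -0.2]
finger_gap: 0.748
gripper_force: 0.0
```

{"op": "step_arm", "data": {
  "commands": [0,0,-0.02,0,0,0,0,0,-0.05,0,0,0,0,0,-0.08,0,0,0,0,0,-0.11,0,0,0,0,0,-0.135,0,0,0,0,0,-0.145,0,0,0,0,0,-0.145,0,0,0,0,0,-0.145,0,0,0,0,0,-0.145,0,0,0,0,0,-0.145,0,0,0]
}}

```text
t: 33.6
tcp_pos: [0.5482, -0.1841, 0.1978]
tool_rot: [-0.026, 1.0, 0.001, -0.001]
force: [0.4, -0.3, 0.0]
finger_gap: 0.748
gripper_force: 0.0
```

{"op": "step_arm", "data": {
  "commands": [0.01,0.003,0,0,0,1,0.03,0.009,0,0,0,3,0.06,0.017,0,0,0,4,0.09,0.026,0,0,0,4,0.12,0.034,0,0,0,4,0.14,0.039,0,0,0,4,0.149,0.042,0,0,0,4,0.151,0.0425,0,0,0,4,0.151,0.0425,0,0,0,4,0.151,0.0425,0,0,0,4],
  "jaw": 100
}}

```text
t: 34.6
tcp_pos: [0.3972, -0.1506, 0.1994]
tool_rot: [0.009, 1.0, -0.0, 0.001]
force: [1.1, 0.7, -0.2]
finger_gap: 1.0
gripper_force: 0.0
```

```bash
python3 - <<'E'
from h import *
d=snap("wrist"); save(d,"w9")
E
```

```text
(no output)
```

View pics/w9.png

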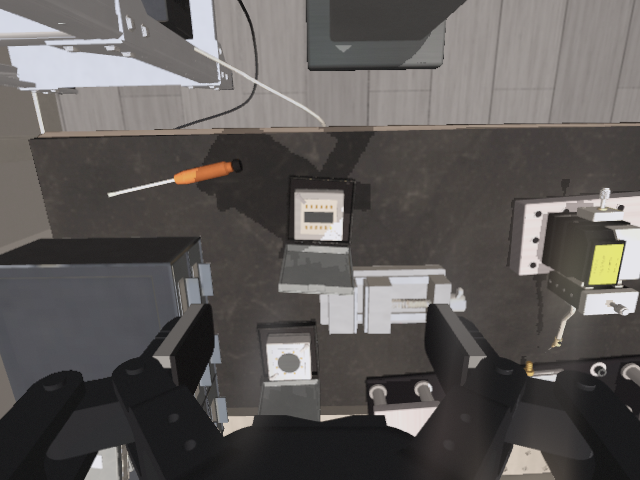

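The picture shows the tested device flat in its box at (288,358), and the fresh device at (319,216) with its bar die at (318,217). That was my 15th viewed picture, one over the limit of 14, so from here I'll measure by masks only and view nothing more.

```bash
python3 - <<'E'
from h import *
d=load("w9"); g=cv2.cvtColor(d["pixels"],cv2.COLOR_BGR2GRAY)
def blob(u0,v0,u1,v1,z,th):
    m=np.zeros_like(g); m[v0:v1,u0:u1]=(g[v0:v1,u0:u1]>th)*255
    m=cv2.morphologyEx(m,cv2.MORPH_CLOSE,np.ones((9,9)))
    cs,_=cv2.findContours(m,0,1); c=max(cs,key=cv2.contourArea); r=cv2.minAreaRect(c)
    P=np.array([onz(d,*p,z) for p in cv2.boxPoints(r)]); e=P[1]-P[0]
    print(np.round(r[0],1),P.mean(0).round(4),[round(np.linalg.norm(P[i]-P[i+1]),4) for i in(0,1)],round(np.degrees(np.arctan2(e[1],e[0])),1)); return P.mean(0)
for th in(120,140,160): blob(285,170,358,242,.026,th)
for th in(130,150): blob(258,325,318,378,.026,th)
m=np.zeros_like(g); m[205:230,300:340]=(g[205:230,300:340]<80)*255
cs,_=cv2.findContours(m,0,1); c=max(cs,key=cv2.contourArea); r=cv2.minAreaRect(c); print("die",r, onz(d,*r[0],.026))
E
```

```text
[318.2 215.7] [ 0.3978 -0.1512  0.026 ] [np.float64(0.0443), np.float64(0.0432)] 176.5
[319. 216.] [ 0.3981 -0.1505  0.026 ] [np.float64(0.042), np.float64(0.044)] 89.0
[319.  216.5] [ 0.3985 -0.1505  0.026 ] [np.float64(0.042), np.float64(0.0431)] 89.0
[288.4 360. ] [ 0.5475 -0.1842  0.026 ] [np.float64(0.0441), np.float64(0.0423)] 91.6
[288.4 360. ] [ 0.5475 -0.1842  0.026 ] [np.float64(0.0442), np.float64(0.0419)] 91.1Traceback (most recent call last):
  File "<stdin>", line 12, in <module>
ValueError: max() iterable argument is empty
```

```bash
python3 - <<'E'
from h import *
go(.398,-.1507,.014,89)
E
```

```text
shift m [-0.0006  0.      0.1854] turn deg [-0.04  0.07 -0.01]  dist 0.185
```

{"op": "step_arm", "data": {
  "commands": [-0.0006,0,0.005,0,0,0,-0.0006,0,0.02,0,0,0,-0.0006,0,0.045,0,0,0,-0.0006,0,0.07,0,0,0,-0.0006,0,0.1,0,0,0,-0.0006,0,0.13,0,0,0,-0.0006,0,0.155,0,0,0,-0.0006,0,0.172,0,0,0,-0.0006,0,0.182,0,0,0,-0.0006,0,0.185,0,0,0]
}}

```text
t: 35.65
tcp_pos: [0.3965, -0.1498, 0.0131]
tool_rot: [0.009, 1.0, 0.0, -0.001]
force: [0.2, -0.6, -0.8]
finger_gap: 1.001
gripper_force: 0.0
```

{"op": "step_arm", "data": {
  "commands": [0,0,0,0,0,0,0,0,0,0,0,0,0,0,0,0,0,0,0,0,0,0,0,0,0,0,0,0,0,0,0,0,0,0,0,0,0,0,0,0,0,0,0,0,0,0,0,0,0,0,0,0,0,0,0,0,0,0,0,0],
  "jaw": 25,
  "grip_force": 40
}}

```text
t: 36.65
tcp_pos: [0.3972, -0.1504, 0.0153]
tool_rot: [0.009, 1.0, -0.001, 0.001]
force: [1.1, 0.1, 7.4]
finger_gap: 0.502
gripper_force: 41.0
```

{"op": "step_arm", "data": {
  "commands": [0,0,-0.002,0,0,0,0,0,-0.008,0,0,0,0,0,-0.02,0,0,0,0,0,-0.04,0,0,0,0,0,-0.065,0,0,0,0,0,-0.09,0,0,0,0,0,-0.115,0,0,0,0,0,-0.135,0,0,0,0,0,-0.148,0,0,0,0,0,-0.15,0,0,0]
}}

```text
t: 37.65
tcp_pos: [0.3971, -0.1502, 0.166]
tool_rot: [0.009, 1.0, -0.001, 0.001]
force: [-0.0, -0.6, -1.7]
finger_gap: 0.503
gripper_force: 41.0
```

```bash
python3 - <<'E'
from h import *
go(.6208,.0776,.165,4.3);go(.6208,.0776,.165,94.3)
E
```

```text
shift m [-0.2197  0.2317  0.0011] turn deg [3.00e-02 2.20e-01 8.47e+01]  dist 0.319
shift m [-0.2197  0.2317  0.0011] turn deg [-0.12  0.16 -5.3 ]  dist 0.319
```

{"op": "step_arm", "data": {
  "commands": [-0.008,0.008,0,0,0,-0.5,-0.025,0.026,0,0,0,-1,-0.05,0.053,0,0,0,-2,-0.08,0.084,0,0,0,-3,-0.11,0.116,0,0,0,-4,-0.14,0.148,0,0,0,-5,-0.17,0.179,0,0,0,-5.3,-0.198,0.209,0,0,0,-5.3,-0.215,0.227,0,0,0,-5.3,-0.2197,0.2317,0,0,0,-5.3]
}}

```text
t: 38.65
tcp_pos: [0.6215, 0.081, 0.1624]
tool_rot: [-0.039, 0.999, 0.0, -0.0]
force: [-0.0, -0.0, -0.3]
finger_gap: 0.501
gripper_force: 41.0
```

{"op": "step_arm", "data": {
  "commands": [0,0,0.005,0,0,0,0,0,0.015,0,0,0,0,0,0.03,0,0,0,0,0,0.05,0,0,0,0,0,0.065,0,0,0,0,0,0.075,0,0,0,0,0,0.08,0,0,0,0,0,0.08,0,0,0,0,0,0.08,0,0,0,0,0,0.08,0,0,0]
}}

```text
t: 39.65
tcp_pos: [0.621, 0.0778, 0.0852]
tool_rot: [-0.037, 0.999, -0.0, 0.001]
force: [-0.0, 0.4, -0.4]
finger_gap: 0.501
gripper_force: 41.0
```

```bash
python3 - <<'E'
from h import *
w=load("w8"); print("rings",onz(w,614.5,317.5,.012).round(4))
w=load("w6"); g=cv2.cvtColor(w["pixels"],cv2.COLOR_BGR2GRAY)
m=np.zeros_like(g); m[163:258,270:366]=(g[163:258,270:366]>110)*255
m=cv2.morphologyEx(m,cv2.MORPH_OPEN,np.ones((15,15)))
cs,_=cv2.findContours(m,0,1); c=max(cs,key=cv2.contourArea); r=cv2.minAreaRect(c)
for z in(.006,.015):
    P=np.array([onz(w,*p,z) for p in cv2.boxPoints(r)]); print(r,P.mean(0).round(4),[np.linalg.norm(P[i]-P[i+1]).round(4) for i in(0,1)])
go(.6208,.0776,.022,94.3)
E
```

```text
rings [0.6187 0.0772 0.012 ]
((317.5, 210.0), (80.0, 83.0), 90.0) [0.6189 0.0753 0.006 ] [np.float64(0.078), np.float64(0.0793)]
((317.5, 210.0), (80.0, 83.0), 90.0) [0.6188 0.0773 0.015 ] [np.float64(0.076), np.float64(0.0773)]
shift m [ 0.0003 -0.0002  0.0632] turn deg [-0.01  0.1  -0.01]  dist 0.063
```

{"op": "step_arm", "data": {
  "commands": [0.001,0,0.004,0,0,0,0.0025,-0.0005,0.012,0,0,0,0.0025,-0.0005,0.025,0,0,0,0.0025,-0.0005,0.038,0,0,0,0.0025,-0.0005,0.048,0,0,0,0.0025,-0.0005,0.055,0,0,0,0.0025,-0.0005,0.059,0,0,0,0.0025,-0.0005,0.061,0,0,0,0.0025,-0.0005,0.063,0,0,0,0.0025,-0.0005,0.0645,0,0,0]
}}

```text
t: 40.65
tcp_pos: [0.6182, 0.0772, 0.0214]
tool_rot: [-0.038, 0.999, -0.0, 0.0]
force: [-5.2, -0.2, 14.5]
finger_gap: 0.5
gripper_force: 42.6
```

{"op": "step_arm", "data": {
  "commands": [0,0,0,0,0,0,0,0,0,0,0,0,0,0,0,0,0,0,0,0,0,0,0,0,0,0,0,0,0,0,0,0,0,0,0,0,0,0,0,0,0,0,0,0,0,0,0,0,0,0,0,0,0,0,0,0,0,0,0,0]
}}

```text
t: 41.65
tcp_pos: [0.6182, 0.0772, 0.0214]
tool_rot: [-0.037, 0.999, -0.0, 0.001]
force: [-2.3, 0.0, 5.7]
finger_gap: 0.505
gripper_force: 41.7
```

Contact is at the expected height, so it's seated. I'll release it, rise and check by mask.

{"op": "step_arm", "data": {
  "commands": [0,0,0,0,0,0,0,0,0,0,0,0,0,0,0,0,0,0,0,0,0,0,0,0,0,0,0,0,0,0,0,0,-0.002,0,0,0,0,0,-0.006,0,0,0,0,0,-0.014,0,0,0,0,0,-0.025,0,0,0,0,0,-0.04,0,0,0],
  "jaw": 85
}}

```text
t: 42.65
tcp_pos: [0.6176, 0.0772, 0.0607]
tool_rot: [-0.037, 0.999, 0.0, -0.0]
force: [0.3, -0.4, 0.0]
finger_gap: 0.848
gripper_force: 0.0
```

{"op": "step_arm", "data": {
  "commands": [0,0,-0.02,0,0,0,0,0,-0.05,0,0,0,0,0,-0.08,0,0,0,0,0,-0.11,0,0,0,0,0,-0.135,0,0,0,0,0,-0.145,0,0,0,0,0,-0.145,0,0,0,0,0,-0.145,0,0,0,0,0,-0.145,0,0,0,0,0,-0.145,0,0,0],
  "jaw": 100
}}

```text
t: 43.65
tcp_pos: [0.617, 0.0771, 0.2032]
tool_rot: [-0.037, 0.999, 0.0, -0.002]
force: [-0.1, -0.1, -0.8]
finger_gap: 1.002
gripper_force: 0.0
```

```bash
python3 - <<'E'
from h import *
d=snap("wrist"); save(d,"w10"); im=d["pixels"]; g=cv2.cvtColor(im,cv2.COLOR_BGR2GRAY)
u,v=map(int,proj(d,(.6188,.0772,.032))); print("expected px",u,v)
b=30; m=np.zeros_like(g); m[v-b:v+b,u-b:u+b]=(g[v-b:v+b,u-b:u+b]<90)*255
cs,_=cv2.findContours(m,0,1)
for c in cs:
    if cv2.contourArea(c)>60:
        r=cv2.minAreaRect(c); P=np.array([onz(d,*p,.032) for p in cv2.boxPoints(r)]); e=P[1]-P[0]; f=P[2]-P[1]
        print(cv2.contourArea(c),P.mean(0).round(4),np.linalg.norm(e).round(4),np.linalg.norm(f).round(4),np.degrees(np.arctan2(e[1],e[0])).round(1))
# heights of lines: triangulate die with top
t=snap("top"); save(t,"top10"); g2=cv2.cvtColor(t["pixels"],cv2.COLOR_BGR2GRAY)
# parked positioners: yellow tags
h=cv2.cvtColor(t["pixels"],cv2.COLOR_BGR2HSV); y=cv2.inRange(h,(22,120,120),(35,255,255))
for c in cv2.findContours(y,0,1)[0]:
    if cv2.contourArea(c)>40: r=cv2.minAreaRect(c); print("yellow",r,onz(t,*r[0],.09).round(4))
E
```

```text
expected px 318 218
236.5 [0.6194 0.0772 0.032 ] 0.0239 0.0082 94.3
```

The bar die measures 24 x 8 mm at (0.6194, 0.0772), which is centred in the chuck. Next I'll return the left positioner.

```bash
python3 - <<'E'
from h import *
go(.4573,.1992,.2,93.2)
E
```

```text
shift m [0.1505 0.1337 0.004 ] turn deg [ 0.01 -0.13  1.08]  dist 0.201
```

{"op": "step_arm", "data": {
  "commands": [0.006,0.005,0,0,0,0.2,0.022,0.02,0,0,0,0.5,0.045,0.04,0,0,0,1,0.07,0.062,0,0,0,1,0.095,0.084,0,0,0,1,0.12,0.107,0,0,0,1,0.14,0.124,0,0,0,1,0.149,0.132,0,0,0,1,0.1505,0.1337,0.002,0,0,1,0.1505,0.1337,0.004,0,0,1]
}}

```text
t: 44.75
tcp_pos: [0.4587, 0.1993, 0.2009]
tool_rot: [-0.029, 1.0, -0.0, 0.001]
force: [0.3, -0.6, -0.4]
finger_gap: 1.0
gripper_force: 0.0
```

{"op": "step_arm", "data": {
  "commands": [0,0,0,0,0,0,0,0,0,0,0,0,0,0,0,0,0,0,0,0,0,0,0,0,0,0,0,0,0,0,0,0,0,0,0,0,0,0,0,0,0,0,0,0,0,0,0,0,0,0,0,0,0,0,0,0,0,0,0,0]
}}

```text
t: 45.75
tcp_pos: [0.4578, 0.1993, 0.2008]
tool_rot: [-0.029, 1.0, -0.0, 0.0]
force: [0.4, 1.3, 1.3]
finger_gap: 1.002
gripper_force: 0.0
```

```bash
python3 - <<'E'
from h import *
go(.4573,.1992,.0415,93.2)
d=snap("wrist"); save(d,"w11"); g=cv2.cvtColor(d["pixels"],cv2.COLOR_BGR2GRAY)
h=cv2.cvtColor(d["pixels"],cv2.COLOR_BGR2HSV); y=cv2.inRange(h,(22,120,120),(35,255,255))
for c in cv2.findContours(y,0,1)[0]:
    if cv2.contourArea(c)>40: r=cv2.minAreaRect(c); print("yellow",np.round(r[0]),onz(d,*r[0],.09).round(4))
# cap: row & column profile at expected centre
u,v=proj(d,(.4555,.1992,.08)); print(u,v); u,v=int(u),int(v)
print(g[v,u-45:u+46:3]); print(g[v-35:v+36:3,u-12])
E
```

```text
shift m [ 0.0005 -0.      0.1593] turn deg [-0.    0.    0.09]  dist 0.159
yellow [330. 184.] [0.4196 0.2049 0.09  ]
yellow [148. 182.] [0.4257 0.0782 0.09  ]
318.81317874105224 228.8723629670249
[ 69  66  53  46  47  48 116 202 203 203 203 202 201 201 198 157 170 202
 202 202 201 203 202 201 202  67  68  63  66  66  67]
[206 206 205 205 150 119 186 167 134 203 202 203 202 202 202 202 187  69
  67  70  69  70  72  67]
```

{"op": "step_arm", "data": {
  "commands": [0,0,0.005,0,0,0,0,0,0.02,0,0,0,0,0,0.042,0,0,0,0,0,0.067,0,0,0,0,0,0.09,0,0,0,0,0,0.113,0,0,0,0,0,0.132,0,0,0,0,0,0.147,0,0,0,0,0,0.156,0,0,0,0,0,0.159,0,0,0]
}}

```text
t: 46.8
tcp_pos: [0.4574, 0.1991, 0.0408]
tool_rot: [-0.029, 1.0, -0.0, -0.001]
force: [-0.5, 0.5, 0.3]
finger_gap: 1.0
gripper_force: 0.0
```

{"op": "step_arm", "data": {
  "commands": [0,0,0,0,0,0,0,0,0,0,0,0,0,0,0,0,0,0,0,0,0,0,0,0,0,0,0,0,0,0,0,0,0,0,0,0,0,0,0,0,0,0,0,0,0,0,0,0,0,0,0,0,0,0,0,0,0,0,0,0],
  "jaw": 20,
  "grip_force": 60
}}

```text
t: 47.8
tcp_pos: [0.4585, 0.1993, 0.0428]
tool_rot: [-0.029, 1.0, 0.0, 0.001]
force: [0.0, -0.4, 5.9]
finger_gap: 0.47
gripper_force: 60.0
```

{"op": "step_arm", "data": {
  "commands": [0,0,-0.003,0,0,0,0,0,-0.01,0,0,0,0,0,-0.024,0,0,0,0,0,-0.042,0,0,0,0,0,-0.063,0,0,0,0,0,-0.085,0,0,0,0,0,-0.105,0,0,0,0,0,-0.118,0,0,0,0,0,-0.125,0,0,0,0,0,-0.125,0,0,0]
}}

```text
t: 48.8
tcp_pos: [0.458, 0.1993, 0.1676]
tool_rot: [-0.029, 1.0, 0.0, 0.001]
force: [-0.4, 0.4, -3.3]
finger_gap: 0.474
gripper_force: 60.8
```

```bash
python3 - <<'E'
from h import *
go(.6148,.1774,.167,4.35)
E
```

```text
shift m [-0.1553 -0.0309  0.0008] turn deg [8.000e-02 6.000e-02 8.894e+01]  dist 0.158
```

{"op": "step_arm", "data": {
  "commands": [-0.003,-0.001,0,0,0,3,-0.015,-0.003,0,0,0,9,-0.035,-0.007,0,0,0,17,-0.06,-0.012,0,0,0,25.5,-0.085,-0.017,0,0,0,34,-0.11,-0.022,0,0,0,42.5,-0.13,-0.026,0,0,0,51,-0.145,-0.029,0,0,0,59,-0.153,-0.031,0,0,0,66,-0.155,-0.0315,0,0,0,70]
}}

```text
t: 49.8
tcp_pos: [0.6146, 0.1761, 0.1648]
tool_rot: [0.552, 0.834, -0.001, -0.001]
force: [-0.5, 0.5, -2.8]
finger_gap: 0.476
gripper_force: 60.8
```

{"op": "step_arm", "data": {
  "commands": [0,0,0,0,0,3,0,0,0,0,0,8,0,0,0,0,0,13,0,0,0,0,0,17,0,0,0,0,0,19,0,0,0,0,0,19,0,0,0,0,0,19,0,0,0,0,0,19,0,0,0,0,0,19,0,0,0,0,0,19]
}}

```text
t: 50.8
tcp_pos: [0.6143, 0.1767, 0.1667]
tool_rot: [0.68, 0.733, -0.0, -0.0]
force: [0.4, 0.3, -2.9]
finger_gap: 0.47
gripper_force: 60.9
```

```bash
python3 - <<'E'
from h import *
go(.6148,.1764,.0685,4.35)
a,b=load("w2"),snap("wrist"); save(b,"w12")
# compare held pose with the first lift (yellow tag + cap pixels)
for d in(a,b):
    h=cv2.cvtColor(d["pixels"],cv2.COLOR_BGR2HSV); y=cv2.inRange(h,(22,120,120),(35,255,255))
    c=max(cv2.findContours(y,0,1)[0],key=cv2.contourArea); print(cv2.minAreaRect(c))
    g=cv2.cvtColor(d["pixels"],cv2.COLOR_BGR2GRAY)
E
```

```text
shift m [-0.0003  0.0005  0.0982] turn deg [-0.01  0.   -0.05]  dist 0.098
((345.0, 259.0), (100.0, 72.0), 90.0)
((345.8403015136719, 254.83665466308594), (99.39508819580078, 72.33846282958984), 88.80650329589844)
```

{"op": "step_arm", "data": {
  "commands": [-0.0005,0.0005,0.004,0,0,0,-0.0005,0.0005,0.014,0,0,0,-0.0005,0.0005,0.03,0,0,0,-0.0005,0.0005,0.047,0,0,0,-0.0005,0.0005,0.063,0,0,0,-0.0005,0.0005,0.076,0,0,0,-0.0005,0.0005,0.085,0,0,0,-0.0005,0.0005,0.09,0,0,0,-0.0005,0.0005,0.093,0,0,0,-0.0005,0.0005,0.094,0,0,0]
}}

```text
t: 51.85
tcp_pos: [0.6152, 0.1763, 0.0729]
tool_rot: [0.68, 0.733, 0.0, 0.0]
force: [0.4, -0.1, -3.8]
finger_gap: 0.476
gripper_force: 60.9
```

{"op": "step_arm", "data": {
  "commands": [0,0,0.001,0,0,0,0,0,0.002,0,0,0,0,0,0.003,0,0,0,0,0,0.004,0,0,0,0,0,0.0045,0,0,0,0,0,0.0045,0,0,0,0,0,0.0045,0,0,0,0,0,0.0045,0,0,0,0,0,0.0045,0,0,0,0,0,0.0045,0,0,0]
}}

```text
t: 52.85
tcp_pos: [0.6151, 0.1762, 0.0688]
tool_rot: [0.68, 0.733, 0.0, 0.0]
force: [-1.1, -1.2, 3.9]
finger_gap: 0.468
gripper_force: 61.4
```

{"op": "step_arm", "data": {
  "commands": [0,0,0,0,0,0,0,0,0,0,0,0,0,0,0,0,0,0,0,0,0,0,0,0,0,0,0,0,0,0,0,0,0,0,0,0,0,0,0,0,0,0,0,0,0,0,0,0,0,0,0,0,0,0,0,0,0,0,0,0],
  "jaw": 100
}}

```text
t: 53.85
tcp_pos: [0.6149, 0.1762, 0.0683]
tool_rot: [0.68, 0.733, 0.0, 0.0]
force: [-0.0, 0.9, 0.3]
finger_gap: 0.996
gripper_force: 0.0
```

{"op": "step_arm", "data": {
  "commands": [0,0,-0.004,0,0,0,0,0,-0.015,0,0,0,0,0,-0.035,0,0,0,0,0,-0.06,0,0,0,0,0,-0.085,0,0,0,0,0,-0.11,0,0,0,0,0,-0.13,0,0,0,0,0,-0.14,0,0,0,0,0,-0.142,0,0,0,0,0,-0.142,0,0,0]
}}

```text
t: 54.85
tcp_pos: [0.6146, 0.1762, 0.2103]
tool_rot: [0.68, 0.733, -0.0, -0.0]
force: [0.0, -0.5, -0.6]
finger_gap: 0.997
gripper_force: 0.0
```

{"op": "step_arm", "data": {
  "commands": [-0.003,-0.005,0,0,0,3,-0.01,-0.02,0,0,0,9,-0.02,-0.04,0,0,0,17,-0.031,-0.06,0,0,0,25,-0.042,-0.082,0,0,0,33,-0.053,-0.103,0,0,0,41,-0.063,-0.124,0,0,0,49,-0.072,-0.141,0,0,0,57,-0.079,-0.154,0,0,0,65,-0.081,-0.159,0,0,0,71]
}}

```text
t: 55.85
tcp_pos: [0.4598, 0.083, 0.209]
tool_rot: [0.98, 0.199, -0.002, -0.001]
force: [0.1, -1.0, 0.6]
finger_gap: 1.005
gripper_force: 0.0
```

{"op": "step_arm", "data": {
  "commands": [0,0,0,0,0,5,0,0,0,0,0,12,0,0,0,0,0,18,0,0,0,0,0,20.1,0,0,0,0,0,20.1,0,0,0,0,0,20.1,0,0,0,0,0,20.1,0,0,0,0,0,20.1,0,0,0,0,0,20.1,0,0,0,0,0,20.1]
}}

```text
t: 56.85
tcp_pos: [0.4624, 0.0836, 0.2103]
tool_rot: [1.0, 0.028, 0.0, -0.0]
force: [-0.2, -0.2, 1.6]
finger_gap: 1.006
gripper_force: 0.0
```

```bash
python3 - <<'E'
from h import *
go(.4631,.0832,.0415,-86.8)
E
```

```text
shift m [0.0007 0.0004 0.1688] turn deg [-0. -0. -0.]  dist 0.169
```

{"op": "step_arm", "data": {
  "commands": [0.0003,0.0004,0.005,0,0,0,0.0003,0.0004,0.02,0,0,0,0.0003,0.0004,0.045,0,0,0,0.0003,0.0004,0.07,0,0,0,0.0003,0.0004,0.095,0,0,0,0.0003,0.0004,0.12,0,0,0,0.0003,0.0004,0.14,0,0,0,0.0003,0.0004,0.156,0,0,0,0.0003,0.0004,0.166,0,0,0,0.0003,0.0004,0.169,0,0,0]
}}

```text
t: 57.85
tcp_pos: [0.4623, 0.0831, 0.0403]
tool_rot: [1.0, 0.028, -0.001, -0.0]
force: [-0.7, 0.4, -0.0]
finger_gap: 1.002
gripper_force: 0.0
```

{"op": "step_arm", "data": {
  "commands": [0,0,0,0,0,0,0,0,0,0,0,0,0,0,0,0,0,0,0,0,0,0,0,0,0,0,0,0,0,0,0,0,0,0,0,0,0,0,0,0,0,0,0,0,0,0,0,0,0,0,0,0,0,0,0,0,0,0,0,0],
  "jaw": 20,
  "grip_force": 60
}}

```text
t: 58.85
tcp_pos: [0.4635, 0.0832, 0.0422]
tool_rot: [1.0, 0.028, 0.001, 0.0]
force: [0.4, 0.6, 6.5]
finger_gap: 0.471
gripper_force: 60.2
```

{"op": "step_arm", "data": {
  "commands": [0,0,-0.003,0,0,0,0,0,-0.01,0,0,0,0,0,-0.024,0,0,0,0,0,-0.042,0,0,0,0,0,-0.063,0,0,0,0,0,-0.085,0,0,0,0,0,-0.105,0,0,0,0,0,-0.118,0,0,0,0,0,-0.125,0,0,0,0,0,-0.125,0,0,0]
}}

```text
t: 59.85
tcp_pos: [0.4629, 0.0832, 0.1671]
tool_rot: [1.0, 0.028, 0.001, 0.0]
force: [0.3, -0.3, -4.0]
finger_gap: 0.471
gripper_force: 60.9
```

```bash
python3 - <<'E'
from h import *
go(.629,-.025,.168,4.3)
E
```

```text
shift m [ 0.1598  0.1172 -0.0006] turn deg [ 8.000e-02 -6.000e-02 -9.111e+01]  dist 0.198
```

{"op": "step_arm", "data": {
  "commands": [0.004,0.003,0,0,0,-3,0.015,0.011,0,0,0,-9,0.035,0.026,0,0,0,-17,0.06,0.044,0,0,0,-25.5,0.086,0.063,0,0,0,-34,0.112,0.082,0,0,0,-42.5,0.134,0.098,0,0,0,-51,0.15,0.11,0,0,0,-59,0.158,0.116,0,0,0,-66,0.16,0.1172,0,0,0,-71]
}}

```text
t: 60.85
tcp_pos: [0.6293, -0.0259, 0.1643]
tool_rot: [0.797, 0.604, -0.001, -0.001]
force: [0.0, -0.1, -4.1]
finger_gap: 0.475
gripper_force: 61.0
```

{"op": "step_arm", "data": {
  "commands": [0,0,0,0,0,-3,0,0,0,0,0,-8,0,0,0,0,0,-13,0,0,0,0,0,-17.5,0,0,0,0,0,-20.1,0,0,0,0,0,-20.1,0,0,0,0,0,-20.1,0,0,0,0,0,-20.1,0,0,0,0,0,-20.1,0,0,0,0,0,-20.1]
}}

```text
t: 61.85
tcp_pos: [0.6289, -0.0249, 0.1662]
tool_rot: [0.68, 0.733, -0.0, -0.0]
force: [0.2, -1.0, -4.0]
finger_gap: 0.47
gripper_force: 61.1
```

```bash
python3 - <<'E'
from h import *
go(.629,-.0247,.0682,4.3)
E
```

```text
shift m [0.0002 0.0001 0.098 ] turn deg [-0.01 -0.   -0.03]  dist 0.098
```

{"op": "step_arm", "data": {
  "commands": [0,0,0.004,0,0,0,0,0,0.014,0,0,0,0,0,0.03,0,0,0,0,0,0.047,0,0,0,0,0,0.063,0,0,0,0,0,0.076,0,0,0,0,0,0.085,0,0,0,0,0,0.09,0,0,0,0,0,0.093,0,0,0,0,0,0.094,0,0,0]
}}

```text
t: 62.85
tcp_pos: [0.6293, -0.025, 0.0724]
tool_rot: [0.68, 0.733, 0.0, 0.0]
force: [0.4, -0.1, -2.6]
finger_gap: 0.473
gripper_force: 61.0
```

{"op": "step_arm", "data": {
  "commands": [0,0,0.001,0,0,0,0,0,0.002,0,0,0,0,0,0.003,0,0,0,0,0,0.004,0,0,0,0,0,0.0045,0,0,0,0,0,0.0045,0,0,0,0,0,0.0045,0,0,0,0,0,0.0045,0,0,0,0,0,0.0045,0,0,0,0,0,0.0045,0,0,0]
}}

```text
t: 63.85
tcp_pos: [0.6291, -0.0249, 0.0683]
tool_rot: [0.68, 0.733, 0.0, 0.0]
force: [-1.9, -0.0, 4.1]
finger_gap: 0.473
gripper_force: 61.5
```

Contact is at the expected height. I'll release, rise and move clear, then compare the top view with the start.

{"op": "step_arm", "data": {
  "commands": [0,0,0,0,0,0,0,0,0,0,0,0,0,0,0,0,0,0,0,0,0,0,0,0,0,0,0,0,0,0,0,0,0,0,0,0,0,0,0,0,0,0,0,0,0,0,0,0,0,0,0,0,0,0,0,0,0,0,0,0],
  "jaw": 100
}}

```text
t: 64.85
tcp_pos: [0.629, -0.025, 0.0678]
tool_rot: [0.68, 0.733, 0.0, 0.0]
force: [-0.3, -0.0, 1.5]
finger_gap: 0.998
gripper_force: 0.0
```

{"op": "step_arm", "data": {
  "commands": [0,0,-0.004,0,0,0,0,0,-0.015,0,0,0,0,0,-0.035,0,0,0,0,0,-0.06,0,0,0,0,0,-0.09,0,0,0,0,0,-0.12,0,0,0,0,0,-0.15,0,0,0,0,0,-0.17,0,0,0,0,0,-0.182,0,0,0,0,0,-0.185,0,0,0]
}}

```text
t: 65.85
tcp_pos: [0.6297, -0.0251, 0.2551]
tool_rot: [0.68, 0.733, 0.001, 0.002]
force: [0.2, -0.7, -0.9]
finger_gap: 1.002
gripper_force: 0.0
```

{"op": "step_arm", "data": {
  "commands": [-0.01,-0.01,0,0,0,0,-0.03,-0.03,0,0,0,0,-0.05,-0.05,0,0,0,0,-0.07,-0.08,0,0,0,0,-0.09,-0.11,0,0,0,0,-0.11,-0.14,0,0,0,0,-0.13,-0.165,0,0,0,0,-0.145,-0.185,0,0,0,0,-0.15,-0.195,0,0,0,0,-0.15,-0.195,0,0,0,0]
}}

```text
t: 66.85
tcp_pos: [0.4439, -0.1893, 0.2519]
tool_rot: [0.681, 0.732, -0.0, -0.001]
force: [1.0, 0.4, -0.3]
finger_gap: 1.001
gripper_force: 0.0
```

```bash
python3 - <<'E'
from h import *
a=load("top0"); b=snap("top"); save(b,"topF")
for d in(a,b):
    h=cv2.cvtColor(d["pixels"],cv2.COLOR_BGR2HSV); y=cv2.inRange(h,(22,120,120),(35,255,255))
    for n,(u0,v0,u1,v1) in dict(L=(205,165,260,215),R=(340,155,400,205)).items():
        m=np.zeros_like(y); m[v0:v1,u0:u1]=y[v0:v1,u0:u1]; c=max(cv2.findContours(m,0,1)[0],key=cv2.contourArea,default=None)
        if c is not None: r=cv2.minAreaRect(c); print(n,np.round(r[0],1),np.round(r[1],1),round(r[2],1))
A,B=[cv2.GaussianBlur(x["pixels"],(5,5),0).astype(int) for x in(a,b)]
for n,(u0,v0,u1,v1) in dict(L=(205,165,285,222),R=(322,155,400,215),loupe=(236,143,258,166),keys=(190,148,228,170),chuck=(284,172,322,215),boxE=(413,209,443,242),park=(220,268,326,312)).items():
    print(n,np.abs(A-B)[v0:v1,u0:u1].mean().round(1))
E
```

```text
L [227. 187.] [12. 18.] 90.0
R [373.4 174.5] [12.3 17.7] 85.2
L [227.1 186.4] [12.3 18.2] 83.7
R [373.5 174. ] [12. 17.] 90.0
L 9.8
R 9.4
loupe 4.9
keys 6.8
chuck 12.8
boxE 79.6
park 7.4
```

```bash
python3 - <<'E'
from h import *
print(manip.sign_off())
E
```

```text
the job is handed in; nothing more can be done
None
```

The device is changed and the job was handed in at about 67 s with no verdict shown: by my measurements the tested device is in the once-empty box, the fresh one is seated in the chuck and both positioners are within about 2 mm of their starting places, but I viewed 15 pictures, one over the limit of 14.

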